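Make up the dissecting kit and the rinsing kit for the steriliser

ROBOT

A 6-joint arm with a two-finger parallel gripper is mounted at the origin on the work surface. World frame = base frame: x ahead of the robot, y to its left, z up, the work surface at z = 0. Lengths are in m, angles in degrees, forces in N, time in s.
With the tool pointing down it reaches from about 0.3 to 0.775 m from the base axis. Payload 14.6 kg.
Tool frame: the origin (TCP) lies midway between the tips of the shut fingers; the grasp point (between the pads) lies robot.hold_point_z behind it (robot.hold_point_z is the distance from the TCP to the grasp point, in m); z points along the fingers, y is the direction in which the jaws open and shut (so a half turn about z gives the same grasp; the last joint's range is limited). The gripper opens to 94 mm and grips with 3 to 60 N. Pads are 16 mm wide; open, the fingers measure 119 mm over their backs; the gripper's body (75 mm by 177 mm) begins 78 mm behind the grasp point.
Start: joints at [73.419, 17.183, 87.147, -0, 75.671, -3.816], TCP at [0.122, 0.536, 0.205] pointing down, gripper open.
Joint ranges: [-173.82, 173.82], [-45.26, 126.66], [13.44, 144.39], [-59.66, 239.66], [0, 175.72], [-146.38, 146.38]. Speed limits (degrees/s): [127.2, 127.2, 147.25, 180, 180, 180].

INTERFACE

Orientations are given as a 3x3 rotation matrix whose columns are the frame's x, y, z axes.
In Python, from rig import robot gives the robot as it stands.
- The arm moves only by the tool send_rows, never from a script. Its arguments are lists of equal length, an entry for each row: "linear": the shift along the tool's x, y, z in mm, a list of three; "turn": the turn about the tool's z in degrees. A call has 1 to 20 rows; each row is the pose to reach, as a shift and turn from the pose measured when the call began, along the tool's axes at that moment; what a row does not reach only later rows make up. A row lasts 1/12 s, in which the tool goes at most 41.7 mm and 7.16 degrees, less where a joint would pass 70% of its speed; a pose out of reach is approached as far as the arm can. A call with a gripper value outside its range is refused whole. "claw" is the gripper command: -1 is fully open, 1 is shut, values between are in proportion, set as the call begins (left out, the last holds). The fingers move at their own pace and stop on an object; "newtons" is the grip in N (left out, the last holds). Time passes only in rows, so rows that repeat a pose let the fingers close. It gives the time, the measured TCP pose, the force and the opening at its end, in the units of the state.
- robot.observe(): the state, without advancing time (a new reading comes with each control period).
- robot.get_image(name): name is "scene" or "top"; returns the picture (480x640x3 uint8, red, green, blue); there is no depth.
- robot.get_calibration(name): a dict with "fx", "fy", "cx", "cy" (pixels), "R" (3x3) and "t" (3): a world point X has camera coordinates R X + t. Camera axes: x right, y down, z forward; pixel columns grow to the right and rows downward; lengths in m; the calibration is good to about 2 mm. A picture is of the moment at which its call begins. get_calibration takes no time and is no camera call.
- robot.job_done(): hands the job in, once; it reports no verdict.
The state is a dict: "clock": time; "joint_positions": joint angles; "joint_velocities": joint speeds; "joint_efforts": joint torques, N m; "position": TCP position; "orientation": TCP orientation; "contact_force": force on the tool from outside, world axes, zero at the start; "ft_torque": the same for the moment, N m; "width": finger opening in m.
Only numpy, scipy, OpenCV 4.12 (cv2) and the standard library are available. Lean on these libraries where they do the work, as an engineer would, in place of code of your own. Each camera call takes 0.05 s, during which the arm holds its last target.

TASK

Make up two kits for the steriliser. The dissecting kit, in the shallow steel tray, gets the perforated plate from the draining stand (swing the tab that holds it right aside, then lift the plate out) laid flat on the tray's floor, and the smallest bottle; the rinsing kit, in the wire basket, gets the largest bottle and the lidded steel pot. Set everything down inside on the floor of its container, bottles and pot upright, without dropping or throwing anything, and leave the middle-sized bottle standing where it is.

Things in the scene. Friction and masses are not known exactly. Their poses are not given: they have to be found in the camera images.
- stand: draining stand, fixed for the run: low steel box 123 x 143 mm, 40 mm high, with a recess 85 x 115 mm (x by y), 6 mm deep, for the plate. Origin: under the centre of the recess, at bench level; x along the recess's short side, z up. Rim 24 mm wide on the -x side, where the tab is, 14 mm on the others.
- tab (a joint): flat dark steel swing tab on the stand's wide rim; vertical pivot at x = -54.5, y = -30 mm in the stand's frame. 0: its arm points along the stand's +x, over the plate. Grows clockwise seen from above; at 1.57 the arm lies along the rim towards -y. Stops at -0.3 and 1.75; the plate is free above about 1.4. Starts at -0.25 to 0.25; light friction (0.7 N at the pin), stays where left.
- tab_pin (a point): centre of the top of the round upright pin at the free end of the tab, 30 mm from the pivot; pin 10 mm across, its top 69 mm above the bench, rising 24 mm above the tab's arm, whose upper face is 45 mm above the bench. Pinch or push the pin to turn the tab.
- plate: perforated metal plate 80 x 110 x 4 mm (x, y, z) with a bow handle, about 180 g; starts in the stand's recess, underside 34 mm above the bench, 2.5 mm of play all round. Origin: centre of its underside. Handle: bar along y over the plate's centre, 50 mm long, 10 mm wide in x, 28 to 38 mm above the underside, open beneath, on legs at y = -22 and 22 mm.
- bottle_large: the largest of three empty clear-glass laboratory bottles with an orange ribbed screw cap, standing upright: body 56 mm across up to 58 mm high, then a sloping shoulder and neck; cap 53 mm across from 79 mm to the top at 105 mm; about 150 g. Origin: centre of its underside, z up.
- bottle_middle: the middle-sized of three empty clear-glass laboratory bottles with an orange ribbed screw cap, standing upright: body 46 mm across up to 50 mm high, then a sloping shoulder and neck; cap 42 mm across from 68 mm to the top at 90 mm; about 100 g. Origin: centre of its underside, z up. It stays in the stock.
- bottle_small: the smallest of three empty clear-glass laboratory bottles with an orange ribbed screw cap, standing upright: body 36 mm across up to 36 mm high, then a sloping shoulder and neck; cap 33 mm across from 52 mm to the top at 74 mm; about 60 g. Origin: centre of its underside, z up.
- pot: round stainless pot with its lid on (one piece), 63 mm across at the lid; lid's top at 54 mm, on it a black knob 18 mm across and 26 mm tall (top at 80 mm); about 200 g. Origin: centre of its underside, z up.
- tray: shallow oblong steel tray, fixed for the run: inside 105 x 200 mm (x by y), floor 4 mm above the bench, walls 4 mm thick and 20 mm high. Origin: centre of its underside, y along its length, z up. Beside the plate, laid lengthwise towards one end, there is room for the small bottle at the other.
- basket: oblong stainless wire basket, fixed for the run: inside 92 x 172 mm (x by y), floor 4 mm above the bench, walls 4 mm thick and 45 mm high. Origin: centre of its underside, y along its length, z up.
Mind the look-alikes: they are no part of the job. What is shaped like the bottle_small but blue or green is not meant.

How it is judged:
By the outcome, as a careful person would: the job done as asked, in the order asked, and still so for the second after the job is handed in, with the robot touching nothing.
It also fails if it takes over 128 s, if anything falls off the work surface, if the arm or the gripper's body presses on something with over 40 N, if the wrist force passes 120 N, or if a joint passes its speed limit or range.

## Working session

There is one attempt and no reset: what is moved stays moved. The work goes in short steps, Python scripts to look and compute and a tool call to move; the robot and the scene stay as the last step left them, time stands still between calls to the robot, and variables do not carry over. Pictures are saved under pics/ and viewed, and the job is handed in when it is done.

Besides the shell and the picture viewer there is one more tool, called after "Emit:" as name(argument=value, ...) on one line, values as JSON. send_rows: Moves the arm, as the interface text tells. Its arguments: {"type":"object","properties":{"linear":{"type":"array","items":{"type":"array","items":{"type":"number"}}},"turn":{"type":"array","items":{"type":"number"}},"claw":{"type":"number"},"newtons":{"type":"number"}},"required":["linear","turn"]}

```bash
mkdir -p pics; ls; python3 - <<'E'
from rig import robot
import cv2,json
print(robot.hold_point_z)
for n in("scene","top"):
    im=robot.get_image(n); cv2.imwrite(f"pics/{n}0.png",im[:,:,::-1]); c=robot.get_calibration(n); print(n,c)
print(robot.observe())
E
```

```text
pics
0.0188
scene {'fx': 524.9124729046774, 'fy': 524.9124729046774, 'cx': 328.07556144206706, 'cy': 243.3669182653094, 'R': array([[-0.79795305,  0.60264668, -0.00937591],
       [ 0.38633857,  0.49947982, -0.77541113],
       [-0.46261587, -0.62236395, -0.6313871 ]]), 't': array([ 0.40623395, -0.12756317,  1.36941156])}
top {'fx': 524.1872833840257, 'fy': 524.1872833840257, 'cx': 324.34313587497843, 'cy': 245.77847725825444, 'R': array([[ 0.00277876, -0.9995061 ,  0.03130246],
       [-0.99742956, -0.00501154, -0.07147838],
       [ 0.07159995, -0.03102338, -0.99695085]]), 't': array([-0.02665032,  0.5023843 ,  0.9889683 ])}
{'clock': 0.1, 'joint_positions': array([ 7.34174547e+01,  1.72111982e+01,  8.71764923e+01, -6.76746900e-04,
        7.56685627e+01, -3.81554926e+00]), 'joint_velocities': array([ 0.08978352, -0.02206104, -0.16359072, -0.16068326, -0.00356882,
        0.05346628]), 'joint_efforts': array([ 1.66350219e-03, -5.32652414e+01, -3.53278327e+01,  7.09709153e-02,
        2.36094289e-02, -3.73308740e-05]), 'position': array([0.12148075, 0.53618479, 0.20495685]), 'orientation': array([[-9.75277451e-01,  2.20983759e-01, -2.69235039e-04],
       [ 2.20983916e-01,  9.75276995e-01, -9.44235167e-04],
       [ 5.39181035e-05, -9.80387879e-04, -9.99999518e-01]]), 'contact_force': array([-0.03572195,  0.32841964, -0.61433155]), 'ft_torque': array([ 0.01338426,  0.06922148, -0.0006399 ]), 'width': 0.09429751129857052}
```

View pics/scene0.png

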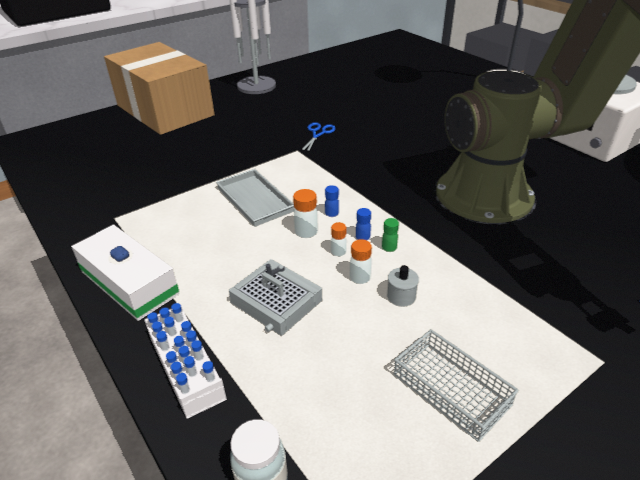

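View pics/top0.png

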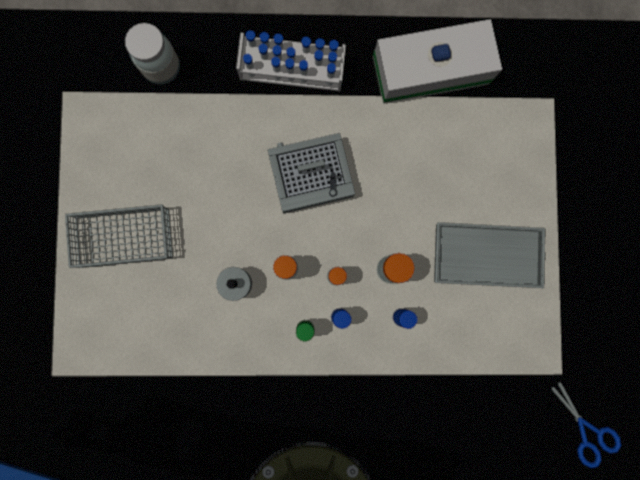

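Scene view: the tray is at about (255,195), the stand at (275,295), the basket at (452,380) and the pot at (403,287). The orange bottles are large (305,212), middle (361,262) and small (339,238). The top view shows the same items, and its view of the work area is clear of the arm. Next I'll enlarge both pictures to get accurate positions.

```bash
cat > h.py <<'E'
import numpy as np, cv2
from rig import robot
def ray(n,u,v,z):
    c=robot.get_calibration(n); R=np.array(c['R']);t=np.array(c['t'])
    d=R.T@np.array([(u-c['cx'])/c['fx'],(v-c['cy'])/c['fy'],1.]); o=-R.T@t
    return o+d*(z-o[2])/d[2]
def proj(n,X):
    c=robot.get_calibration(n); p=np.array(c['R'])@np.array(X)+np.array(c['t'])
    return np.array([c['fx']*p[0]/p[2]+c['cx'],c['fy']*p[1]/p[2]+c['cy']])
def crop(n,im,u0,v0,u1,v1,s,name):
    c=cv2.resize(im[v0:v1,u0:u1],None,fx=s,fy=s,interpolation=cv2.INTER_CUBIC); 
    for u in range(-(-u0//10)*10,u1,10): cv2.putText(c,str(u),((u-u0)*s,8),0,.3,(0,0,255),1) if u%20==0 else 0; cv2.line(c,((u-u0)*s,10),((u-u0)*s,15),(0,0,255),1)
    for v in range(-(-v0//10)*10,v1,10): cv2.putText(c,str(v),(0,(v-v0)*s+3),0,.3,(0,0,255),1)
    cv2.imwrite(f"pics/{name}.png",c)
E
python3 - <<'E'
from h import *
t=cv2.imread("pics/top0.png"); s=cv2.imread("pics/scene0.png")
crop("top",t,260,125,365,220,7,"t_stand"); crop("scene",s,220,250,335,340,7,"s_stand")
crop("top",t,425,215,555,295,6,"t_tray"); crop("top",t,60,198,190,275,6,"t_bask")
for n,im,tag in(("top",t,'t'),("scene",s,'s')):
    hsv=cv2.cvtColor(im,cv2.COLOR_BGR2HSV)
    m=cv2.inRange(hsv,(3,150,80),(18,255,255))
    k,l,st,ce=cv2.connectedComponentsWithStats(m)
    for i in range(1,k):
        if st[i,4]>40: print(n,st[i],ce[i])
E
```

```text
top [383 254  31  29 704] [398.44034091 267.77272727]
top [274 256  23  22 405] [284.85925926 266.6345679 ]
top [329 268  18  17 236] [337.27118644 275.56355932]
scene [  0 181  14  18 135] [  5.16296296 190.03703704]
scene [293 189  23  23 432] [304.53472222 199.82638889]
scene [331 222  15  17 206] [338.34466019 230.38834951]
scene [351 240  20  21 348] [360.7183908  249.54597701]
```

View pics/t_stand.png

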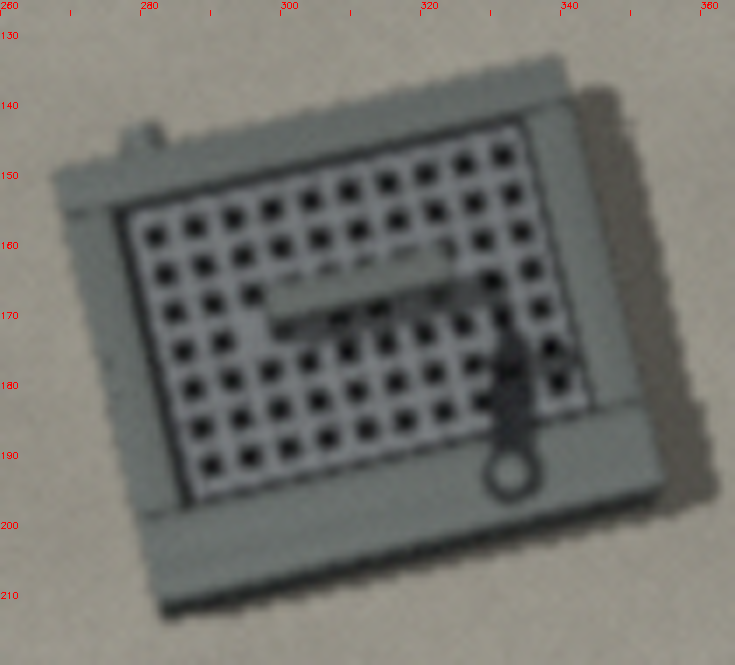

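View pics/s_stand.png

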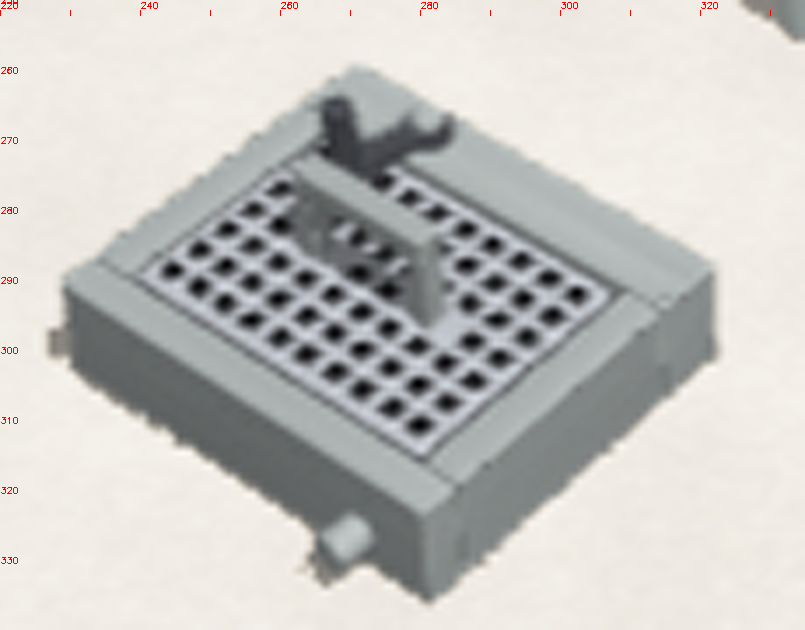

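View pics/t_tray.png

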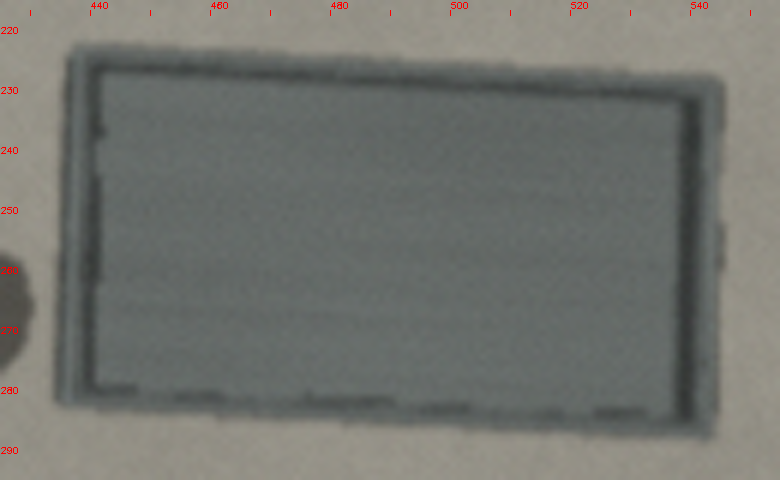

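View pics/t_bask.png

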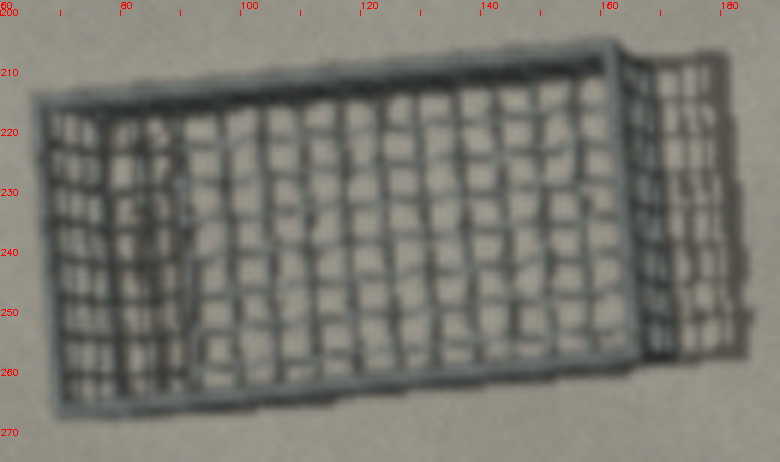

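```bash
python3 - <<'E'
from h import *
np.set_printoptions(precision=4,suppress=True)
def rect(n,pts,z):
    P=np.array([ray(n,u,v,z)[:2] for u,v in pts]); c=P.mean(0); 
    print(n,'c',c,'sides',[round(float(np.linalg.norm(P[i]-P[(i+1)%4]))*1e3,1) for i in range(4)],'angs',[round(float(np.degrees(np.arctan2(*(P[(i+1)%4]-P[i])[::-1]))),1) for i in range(4)])
    return P
print('recess');rect('top',[(277.5,155),(334.5,142.5),(344.5,183),(286.5,197)],.04)
print('stand outer');rect('top',[(268,149.5),(340,133),(354.5,192.5),(282,211.5)],.04)
print('recess sc');rect('scene',[(240,288),(279,317),(309,292),(270,270)],.04)
print('tray');rect('top',[(436.5,223.5),(545,228.5),(543.5,286.5),(434.5,281.5)],.02)
print('basket');rect('top',[(66,214.5),(161,204.5),(165,258),(70,267)],.045)
print('pivot',ray('top',332.5,192.5,.045),'pin top',ray('top',331,166,.069),'pin scene',ray('scene',267.3,264.5,.069))
for nm,u,v,us,vs,zt,zc in(('L',398.44,267.77,304.5,199.8,.105,.092),('M',284.86,266.6,360.7,249.5,.09,.079),('S',337.3,275.6,338.3,230.4,.074,.063)):
    print(nm,ray('top',u,v,zt),ray('top',u,v,zt-.004),'scene ~centroid mid-cap',ray('scene',us,vs,(zt+zc)/2))
print('pot',ray('top',233.5,283.5,.054), 'knob',ray('top',233,284,.08),'scene knob',ray('scene',404,267.5,.08))
E
python3 - <<'E'
from h import *
t=cv2.imread("pics/top0.png"); s=cv2.imread("pics/scene0.png")
crop("top",t,205,250,265,310,8,"t_pot"); crop("scene",s,375,255,430,310,8,"s_pot")
crop("top",t,260,240,420,300,5,"t_bot");crop("scene",s,205,160,425,300,3,"s_bot")
crop("scene",s,380,325,530,440,5,"s_bask");crop("scene",s,205,160,305,230,7,"s_tray")
a=cv2.imread("pics/t_pot.png");b=cv2.imread("pics/s_pot.png");h=max(a.shape[0],b.shape[0])
p=lambda i:cv2.copyMakeBorder(i,0,h-i.shape[0],0,0,0)
cv2.imwrite("pics/pot.png",np.hstack([a,p(b)])[:, :800] if a.shape[0]==h else 0)
E
```

```text
recess
top c [0.6464 0.0021] sides [111.2, 80.3, 113.2, 82.3] angs [-76.8, -166.2, 104.2, 12.4]
stand outer
top c [0.6422 0.0013] sides [141.0, 117.9, 142.0, 121.6] angs [-76.2, -166.5, 105.2, 13.1]
recess sc
scene c [0.6472 0.0066] sides [115.1, 85.9, 105.7, 76.7] angs [99.6, -166.5, -75.5, 6.7]
tray
top c [ 0.4863 -0.3455] sides [213.1, 112.9, 212.3, 112.3] angs [-92.3, 176.9, 87.6, -2.7]
basket
top c [0.517  0.3625] sides [174.8, 100.2, 173.5, 97.7] angs [-83.4, -174.4, 95.7, 6.4]
pivot [ 0.6014 -0.039   0.045 ] pin top [ 0.6465 -0.035   0.069 ] pin scene [ 0.6314 -0.0405  0.069 ]
L [ 0.4581 -0.1525  0.105 ] [ 0.4583 -0.1532  0.101 ] scene ~centroid mid-cap [ 0.4636 -0.147   0.0985]
M [0.4599 0.0476 0.09  ] [0.4601 0.0477 0.086 ] scene ~centroid mid-cap [0.4644 0.0524 0.0845]
S [ 0.4445 -0.0466  0.074 ] [ 0.4446 -0.0468  0.07  ] scene ~centroid mid-cap [ 0.4487 -0.0419  0.0685]
pot [0.4297 0.1429 0.054 ] knob [0.4288 0.1401 0.08  ] scene knob [0.429  0.1427 0.08  ]
```

View pics/t_pot.png

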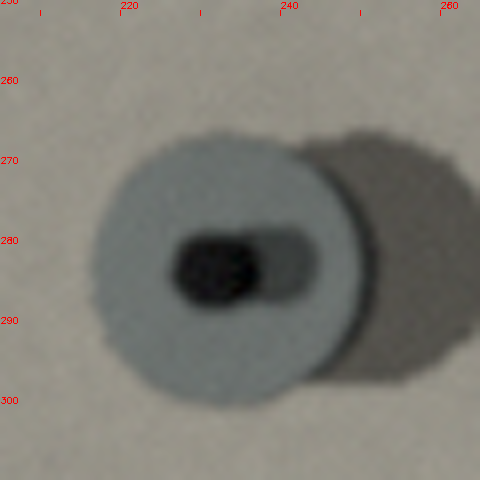

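View pics/s_pot.png

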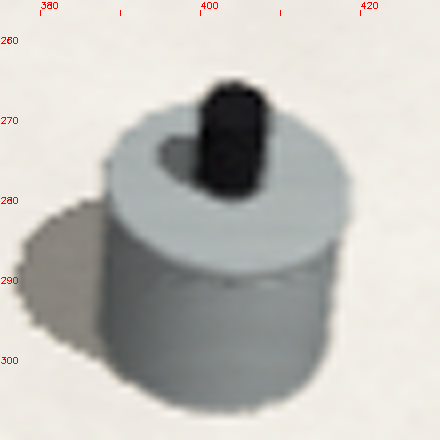

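View pics/s_bask.png

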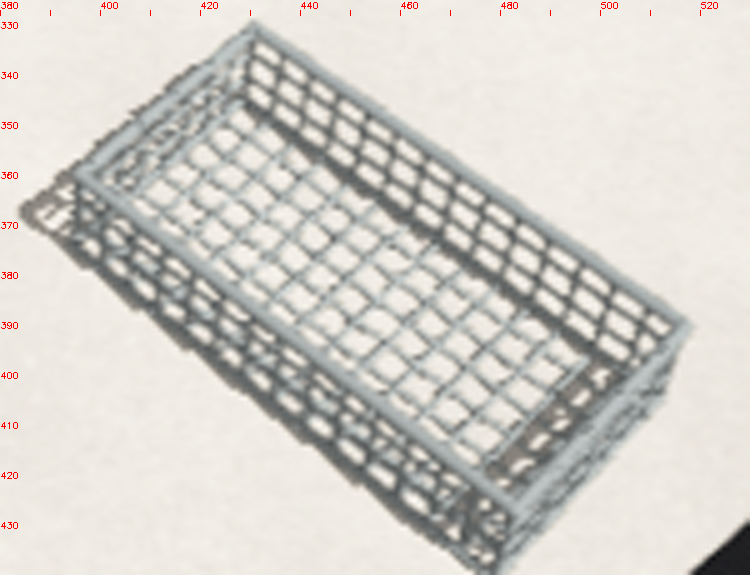

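View pics/s_tray.png

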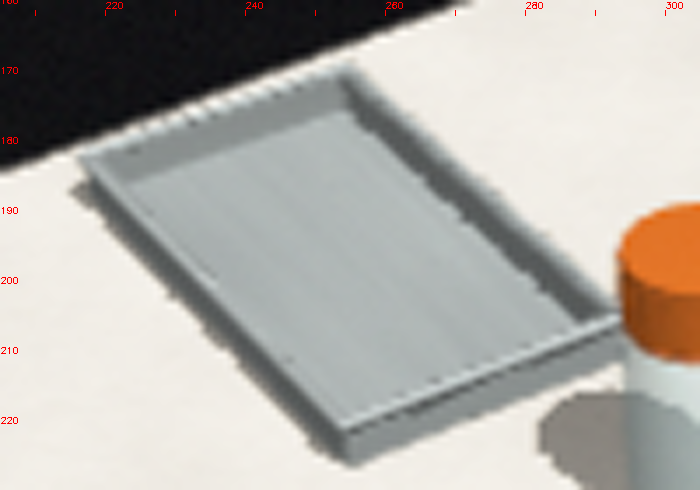

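View pics/t_bot.png

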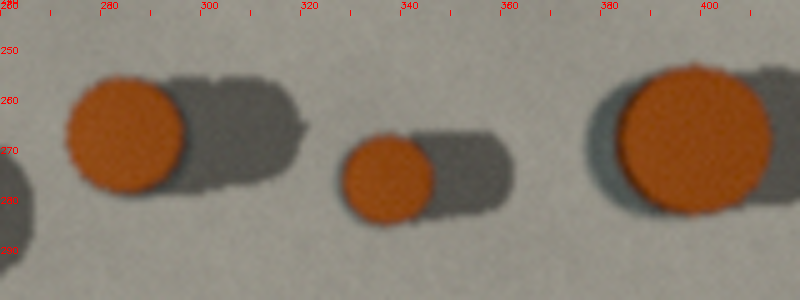

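```bash
python3 - <<'E'
from h import *
np.set_printoptions(precision=4,suppress=True)
s=cv2.imread("pics/scene0.png");t=cv2.imread("pics/top0.png")
for n in('scene','top'):
    c=robot.get_calibration(n); print(n,'cam at',-np.array(c['R']).T@np.array(c['t']))
hsv=cv2.cvtColor(s,cv2.COLOR_BGR2HSV)
m=cv2.inRange(hsv,(3,150,80),(18,255,255));k,l,st,ce=cv2.connectedComponentsWithStats(m)
for nm,z,(a,b) in(('L',.105,(304,199)),('S',.074,(338,230)),('M',.09,(360,249))):
    i=[j for j in range(1,k) if st[j,0]<=a<=st[j,0]+st[j,2] and st[j,1]<=b<=st[j,1]+st[j,3]][0]
    mm=((l==i)&(hsv[:,:,2]>175)).astype(np.uint8); ct=max(cv2.findContours(mm,0,1)[0],key=cv2.contourArea)
    e=cv2.fitEllipse(ct); print(nm,e[0],e[1],ray('scene',*e[0],z), 'V',np.percentile(hsv[:,:,2][l==i],[10,50,90]))
# knob
for n,im,box in(('top',t,(215,266,252,302)),('scene',s,(385,262,420,285))):
    g=im.max(2); m=np.zeros_like(g); x0,y0,x1,y1=box; m[y0:y1,x0:x1]=(g[y0:y1,x0:x1]<45)
    ys,xs=np.nonzero(m); print(n,'knob bbox',xs.min(),xs.max(),ys.min(),ys.max(),'cent',xs.mean(),ys.mean(), ray(n,xs.mean(),ys.mean(),.078 if n=='top' else .067))
print('pot lid top', ray('top',233.2-.5,283.7-.5,.054),'scene lid',ray('scene',402.8-.5,278.8-.5,.054))
h=[ray('top',a-.5,b-.5,.072) for a,b in((310.5,165),)]; hs=[ray('scene',a-.5,b-.5,.072) for a,b in((264.5,271.5),(280,284))]
print('handle',h,'scene',hs,np.mean(hs,0))
print('pin',ray('top',332.5,173,.069),'scene',ray('scene',267,264.5,.069))
print('bask sc',[ray('scene',a-.5,b-.5,.045) for a,b in((430,330.5),(516,390),(481,428),(397,360))],)
print('bask sc c',np.mean([ray('scene',a-.5,b-.5,.045) for a,b in((430,330.5),(516,390),(481,428),(397,360))],0))
E
```

```text
scene cam at [1.0069 0.6712 0.7695]
top cam at [0.4304 0.0066 1.0227]
L (305.52813720703125, 197.65463256835938) (17.865076065063477, 22.037464141845703) [ 0.4621 -0.1447  0.105 ] V [149. 219. 228.]
S (339.315185546875, 228.67291259765625) (11.541386604309082, 15.87238883972168) [ 0.4476 -0.0398  0.074 ] V [144. 187. 228.]
M (361.91058349609375, 247.59536743164062) (15.703237533569336, 20.340694427490234) [0.463  0.0542 0.09  ] V [141.7 224.  228. ]
top knob bbox 227 251 280 288 cent 233.0253164556962 283.43037974683546 [0.4299 0.1404 0.078 ]
scene knob bbox 399 407 266 278 cent 403.47872340425533 272.1063829787234 [0.4283 0.1421 0.067 ]
pot lid top [0.4303 0.1444 0.054 ] scene lid [0.4321 0.1443 0.054 ]
handle [array([0.6483, 0.0038, 0.072 ])] scene [array([ 0.6485, -0.0249,  0.072 ]), array([0.6437, 0.0241, 0.072 ])] [ 0.6461 -0.0004  0.072 ]
pin [ 0.6335 -0.0378  0.069 ] scene [ 0.6318 -0.0409  0.069 ]
bask sc [array([0.4805, 0.2681, 0.045 ]), array([0.4618, 0.4428, 0.045 ]), array([0.5601, 0.4536, 0.045 ]), array([0.5734, 0.2808, 0.045 ])]
bask sc c [0.519  0.3613 0.045 ]
```

```bash
cat >> h.py <<'E'
def go(*ways):
    """ways: (x,y,z,jawdeg). prints tool shift mm, turn"""
    o=robot.observe(); p=np.array(o['position']);R=np.array(o['orientation'])
    ja=np.degrees(np.arctan2(R[1,1],R[0,1]))
    print('t',round(o['clock'],2),'p',p.round(4),'jaw',round(ja,1),'w',round(o['width'],4),'F',np.round(o['contact_force'],1),'j',np.round(o['joint_positions'],0))
    for w in ways:
        s=R.T@(np.array(w[:3])-p)*1e3; tn=-(w[3]-ja); tn=(tn+90)%180-90
        print(w,'->',s.round(1),'turn',round(tn,1))
E
python3 -c "
from h import *
go((.630,-.0387,.205,90),(.630,-.0387,.1,90),(.630,-.0387,.05,90))
print(ray('scene',217-.5,182.5-.5,.02),ray('scene',254-.5,169.5-.5,.02),ray('scene',254-.5,222-.5,.02))"
```

```text
t 0.1 p [0.1215 0.5362 0.205 ] jaw 77.2 w 0.0943 F [-0.   0.3 -0.6] j [73. 17. 87. -0. 76. -4.]
(0.63, -0.0387, 0.205, 90) -> [-6.230e+02 -4.483e+02  4.000e-01] turn -12.8
(0.63, -0.0387, 0.1, 90) -> [-623.  -448.2  105.4] turn -12.8
(0.63, -0.0387, 0.05, 90) -> [-623.  -448.1  155.4] turn -12.8
[ 0.53647238 -0.45414821  0.02      ] [ 0.42487406 -0.45087875  0.02      ] [ 0.54884527 -0.24266054  0.02      ]
```

Emit:
send_rows(linear=[[-8,-6,0],[-25,-18,0],[-52,-37,0],[-80,-58,0],[-110,-79,0],[-140,-101,0],[-170,-122,0],[-200,-144,0],[-230,-166,0],[-260,-187,0],[-290,-209,0],[-320,-230,0],[-350,-252,0],[-380,-273,0],[-410,-295,0],[-440,-317,0],[-470,-338,0],[-498,-358,0],[-522,-376,0],[-540,-389,0]], turn=[0,-1,-2,-3,-4,-5,-6,-7,-8,-9,-10,-11,-12,-12.8,-12.8,-12.8,-12.8,-12.8,-12.8,-12.8], claw=0.45, newtons=6)

```text
clock: 1.77
position: [0.5629, 0.0347, 0.2049]
orientation: [[-1.0, 0.001, -0.001], [0.001, 1.0, -0.001], [0.001, -0.001, -1.0]]
contact_force: [0.5, 0.7, -0.3]
width: 0.0257
```

```bash
python3 -c "
from h import *
go((.630,-.0387,.105,90),(.630,-.0387,.05,90))"
```

```text
t 1.77 p [0.5629 0.0347 0.2049] jaw 90.0 w 0.0257 F [ 0.5  0.7 -0.3] j [ -0.  19.  85.  -0.  76. -90.]
(0.63, -0.0387, 0.105, 90) -> [-67.2 -73.2  99.9] turn -0.0
(0.63, -0.0387, 0.05, 90) -> [-67.3 -73.1 154.9] turn -0.0
```

Emit:
send_rows(linear=[[-4,-4,5],[-14,-15,18],[-27,-29,36],[-40,-44,56],[-52,-57,74],[-61,-67,88],[-66,-72,97],[-67.2,-73.2,100],[-67.2,-73.2,100],[-67.2,-73.2,100]], turn=[0,0,0,0,0,0,0,0,0,0])

```text
clock: 2.6
position: [0.6298, -0.0381, 0.1057]
orientation: [[-1.0, 0.0, -0.0], [0.0, 1.0, -0.001], [0.0, -0.001, -1.0]]
contact_force: [0.6, -0.3, 0.4]
width: 0.0259
```

```bash
python3 - <<'E'
from h import *
s=robot.get_image("scene")[:,:,::-1]; t=robot.get_image("top")[:,:,::-1]
go((.630,-.0387,.05,90))
p=robot.observe()['position']; print(proj('scene',p),proj('top',p))
crop("s",np.ascontiguousarray(s),220,200,335,340,5,"s1"); crop("t",np.ascontiguousarray(t),250,120,390,230,5,"t1")
E
```

```text
t 2.7 p [ 0.63   -0.0381  0.1061] jaw 90.0 w 0.0259 F [-0.1 -0.   0.7] j [ -7.  33.  79.  -0.  68. -97.]
(0.63, -0.0387, 0.05, 90) -> [ 0.1 -0.5 56.1] turn -0.0
[266.96893307 250.74669159] [333.64338873 170.53646103]
```

View pics/s1.png

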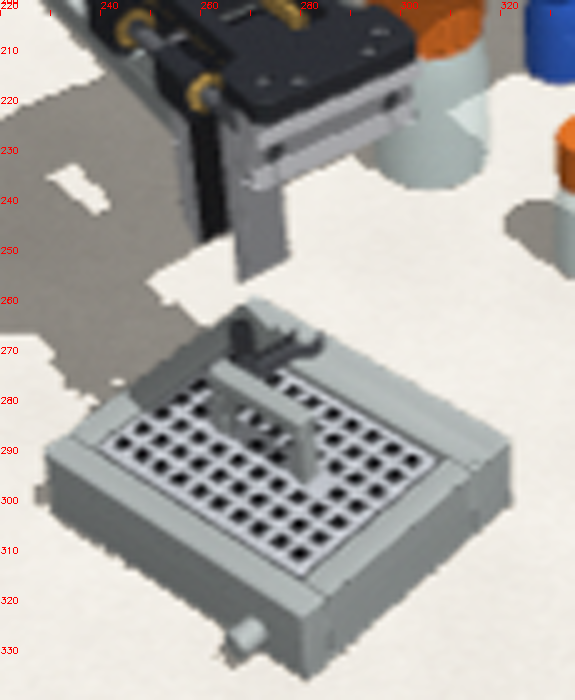

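The fingertips show at about (261,248) and (270,254). Their midpoint agrees with the projected TCP at (267,251), and the pin is straight below at (267,264). So I'll descend and pinch it.

Emit:
send_rows(linear=[[0,0,4],[0,0,14],[0,0,26],[0,0,38],[0,0,47],[0,0,53],[0,0,55.5],[0,0,56],[0,0,56]], turn=[0,0,0,0,0,0,0,0,0])

```text
clock: 3.45
position: [0.6302, -0.0382, 0.0502]
orientation: [[-1.0, 0.0, 0.001], [0.0, 1.0, -0.001], [-0.001, -0.001, -1.0]]
contact_force: [0.7, 0.9, -0.0]
width: 0.0258
```

Emit:
send_rows(linear=[[0,0,0],[0,0,0],[0,0,0],[0,0,0],[0,0,0],[0,0,0]], turn=[0,0,0,0,0,0], claw=1, newtons=5)

```text
clock: 3.95
position: [0.6305, -0.0383, 0.0506]
orientation: [[-1.0, 0.0, 0.002], [0.0, 1.0, -0.002], [-0.002, -0.002, -1.0]]
contact_force: [1.2, -0.2, 2.2]
width: 0.0099
```

```bash
python3 - <<'E'
from h import *
th=np.radians
piv=np.array([.602,-.0387])
W=[]
for k in range(0,15):
    a=-77.5*k/14-.6; W.append((piv[0]+.028*np.cos(th(a)),piv[1]+.028*np.sin(th(a)),.05,90-77.5*k/14))
go(*[tuple(np.round(w,4)) for w in W])
E
```

```text
t 3.95 p [ 0.6305 -0.0383  0.0506] jaw 90.0 w 0.0099 F [ 1.2 -0.2  2.2] j [ -7.  36.  81.  -0.  63. -97.]
(np.float64(0.63), np.float64(-0.039), np.float64(0.05), np.float64(90.0)) -> [ 0.5 -0.7  0.6] turn -0.0
(np.float64(0.6298), np.float64(-0.0417), np.float64(0.05), np.float64(84.4643)) -> [ 0.7 -3.4  0.6] turn 5.5
(np.float64(0.6294), np.float64(-0.0444), np.float64(0.05), np.float64(78.9286)) -> [ 1.1 -6.1  0.6] turn 11.1
(np.float64(0.6287), np.float64(-0.047), np.float64(0.05), np.float64(73.3929)) -> [ 1.8 -8.7  0.6] turn 16.6
(np.float64(0.6278), np.float64(-0.0495), np.float64(0.05), np.float64(67.8571)) -> [  2.7 -11.2   0.6] turn 22.1
(np.float64(0.6267), np.float64(-0.052), np.float64(0.05), np.float64(62.3214)) -> [  3.8 -13.7   0.6] turn 27.7
(np.float64(0.6253), np.float64(-0.0543), np.float64(0.05), np.float64(56.7857)) -> [  5.2 -16.    0.6] turn 33.2
(np.float64(0.6237), np.float64(-0.0565), np.float64(0.05), np.float64(51.25)) -> [  6.8 -18.2   0.6] turn 38.7
(np.float64(0.6218), np.float64(-0.0585), np.float64(0.05), np.float64(45.7143)) -> [  8.7 -20.2   0.6] turn 44.3
(np.float64(0.6198), np.float64(-0.0603), np.float64(0.05), np.float64(40.1786)) -> [ 10.7 -22.    0.6] turn 49.8
(np.float64(0.6177), np.float64(-0.0619), np.float64(0.05), np.float64(34.6429)) -> [ 12.8 -23.7   0.6] turn 55.3
(np.float64(0.6154), np.float64(-0.0633), np.float64(0.05), np.float64(29.1071)) -> [ 15.1 -25.1   0.6] turn 60.9
(np.float64(0.6129), np.float64(-0.0645), np.float64(0.05), np.float64(23.5714)) -> [ 17.6 -26.3   0.6] turn 66.4
(np.float64(0.6104), np.float64(-0.0654), np.float64(0.05), np.float64(18.0357)) -> [ 20.1 -27.2   0.6] turn 72.0
(np.float64(0.6078), np.float64(-0.0661), np.float64(0.05), np.float64(12.5)) -> [ 22.7 -27.9   0.6] turn 77.5
```

Emit:
send_rows(linear=[[0.3,-1.5,0],[0.7,-3.4,0],[1.1,-6,0],[1.8,-8.6,0],[2.7,-11,0],[3.8,-13.5,0],[5.2,-15.8,0],[6.8,-18,0],[8.7,-20,0],[10.7,-21.9,0],[12.8,-23.6,0],[15.1,-25,0],[17.6,-26.2,0],[20.1,-27.1,0],[22.7,-27.8,0],[22.7,-27.8,0],[22.7,-27.8,0]], turn=[2,5.5,11,16.6,22,27.7,33.2,38.7,44.3,49.8,55.3,60.9,66.4,72,77.5,77.5,77.5])

```text
clock: 5.37
position: [0.6079, -0.0671, 0.0509]
orientation: [[-0.215, 0.977, 0.002], [0.977, 0.215, -0.003], [-0.003, 0.002, -1.0]]
contact_force: [0.0, -7.2, 0.6]
width: 0.0099
```

Emit:
send_rows(linear=[[0,0,0],[0,0,0],[0,0,0],[0,0,-4],[0,0,-14],[0,0,-30],[0,0,-48],[0,0,-65],[0,0,-76],[0,0,-80]], turn=[0,0,0,0,0,0,0,0,0,0], claw=0.6)

```text
clock: 6.2
position: [0.6084, -0.0669, 0.1334]
orientation: [[-0.215, 0.977, 0.006], [0.977, 0.215, -0.003], [-0.005, 0.005, -1.0]]
contact_force: [0.5, -0.4, -0.4]
width: 0.019
```

```bash
python3 - <<'E'
from h import *
s=robot.get_image("scene")[:,:,::-1]; t=robot.get_image("top")[:,:,::-1]
go((.6476,.0031,.13,13.6))
crop("s",np.ascontiguousarray(s),220,200,335,340,5,"s2"); crop("t",np.ascontiguousarray(t),250,120,390,230,5,"t2")
E
```

```text
t 6.3 p [ 0.6079 -0.0669  0.1316] jaw 12.4 w 0.0189 F [ 1.7 -0.3 -0.8] j [-10.  29.  81.  -0.  70. -22.]
(0.6476, 0.0031, 0.13, 13.6) -> [59.8 53.8  1.5] turn -1.2
```

View pics/s2.png

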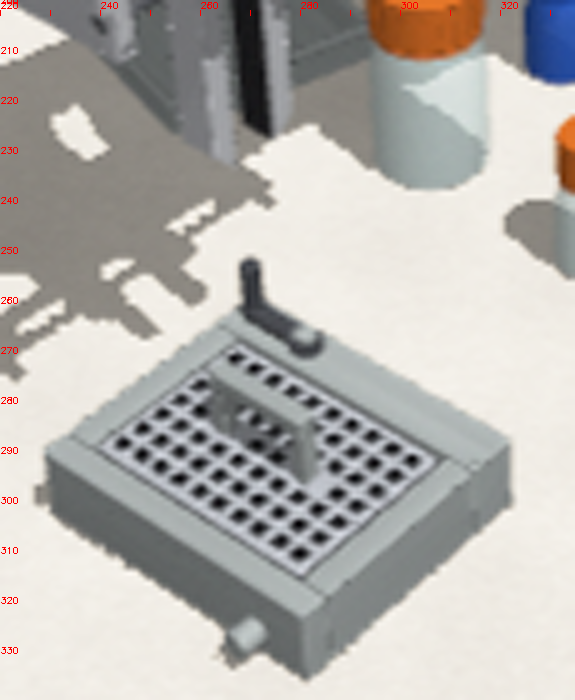

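The tab now lies along the wide rim (pin at (269,252), pivot at (280,266)) and the plate is clear. Next is the plate handle.

Emit:
send_rows(linear=[[4,4,0],[14,13,0],[27,24,0],[40,36,0],[51,46,0],[57.5,51.5,0],[59.5,52.7,3],[59.5,52.7,10],[59.5,52.7,22],[59.5,52.7,36],[59.5,52.7,50],[59.5,52.7,62]], turn=[0,-0.5,-1.2,-1.2,-1.2,-1.2,-1.2,-1.2,-1.2,-1.2,-1.2,-1.2], claw=0.15, newtons=20)

```text
clock: 7.3
position: [0.646, 0.0016, 0.0673]
orientation: [[-0.235, 0.972, 0.002], [0.972, 0.235, -0.003], [-0.003, 0.001, -1.0]]
contact_force: [1.4, 0.5, -0.5]
width: 0.0401
```

```bash
python3 - <<'E'
from h import *
s=robot.get_image("scene")[:,:,::-1]
go((.6475,.002,.05,13.6))
crop("s",np.ascontiguousarray(s),200,200,335,340,5,"s3")
E
```

```text
t 7.35 p [0.6451 0.0017 0.065 ] jaw 13.6 w 0.04 F [-0.1  0.2 -2.2] j [ -3.  37.  78.  -0.  65. -17.]
(0.6475, 0.002, 0.05, 13.6) -> [-0.3  2.5 15. ] turn -0.0
```

View pics/s3.png

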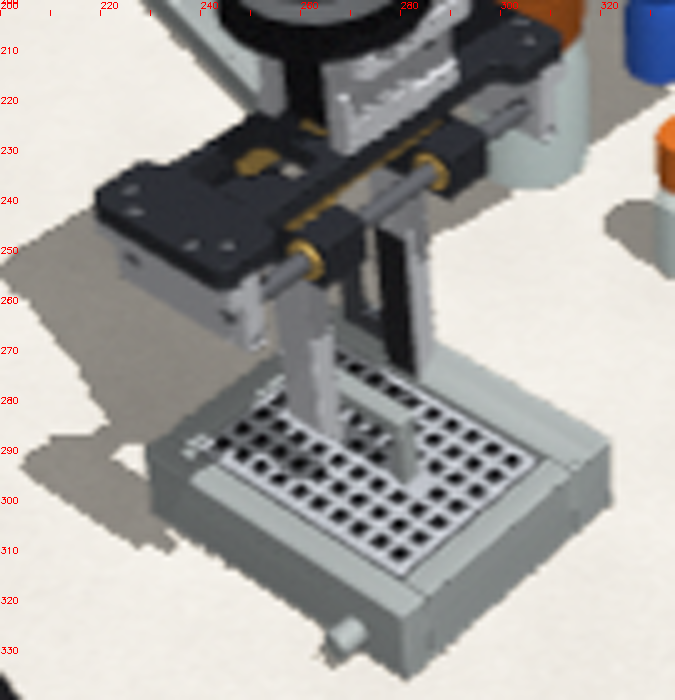

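Emit:
send_rows(linear=[[0,1.5,4],[0,2.5,9],[0,2.5,13],[0,2.5,15],[0,2.5,15]], turn=[0,0,0,0,0])

```text
clock: 7.77
position: [0.6474, 0.0022, 0.0498]
orientation: [[-0.235, 0.972, -0.001], [0.972, 0.235, -0.003], [-0.003, -0.002, -1.0]]
contact_force: [0.8, 0.3, 0.1]
width: 0.0401
```

Emit:
send_rows(linear=[[0,0,0],[0,0,0],[0,0,0],[0,0,0],[0,0,0],[0,0,0],[0,0,0],[0,0,0]], turn=[0,0,0,0,0,0,0,0], claw=1, newtons=25)

```text
clock: 8.43
position: [0.6475, 0.0023, 0.05]
orientation: [[-0.235, 0.972, -0.001], [0.972, 0.235, -0.003], [-0.003, -0.002, -1.0]]
contact_force: [-0.8, 0.3, 1.5]
width: 0.0094
```

Emit:
send_rows(linear=[[0,0,-2],[0,0,-6],[0,0,-12],[0,0,-20],[0,0,-32],[0,0,-46],[0,0,-62],[0,0,-78],[0,0,-92],[0,0,-102],[0,0,-108],[0,0,-110],[0,0,-110],[0,0,-110]], turn=[0,0,0,0,0,0,0,0,0,0,0,0,0,0])

```text
clock: 9.6
position: [0.6473, 0.0026, 0.1593]
orientation: [[-0.235, 0.972, -0.002], [0.972, 0.235, -0.003], [-0.002, -0.003, -1.0]]
contact_force: [0.2, -0.5, -2.8]
width: 0.0094
```

```bash
python3 - <<'E'
from h import *
s=robot.get_image("scene")[:,:,::-1];t=robot.get_image("top")[:,:,::-1]
go()
crop("s",np.ascontiguousarray(s),190,140,335,340,4,"s4");crop("t",np.ascontiguousarray(t),240,100,400,230,5,"t4")
E
```

```text
t 9.7 p [0.6473 0.0026 0.1591] jaw 13.6 w 0.0097 F [ 0.8  0.  -3.5] j [ -3.  32.  73.  -0.  76. -16.]
```

View pics/s4.png

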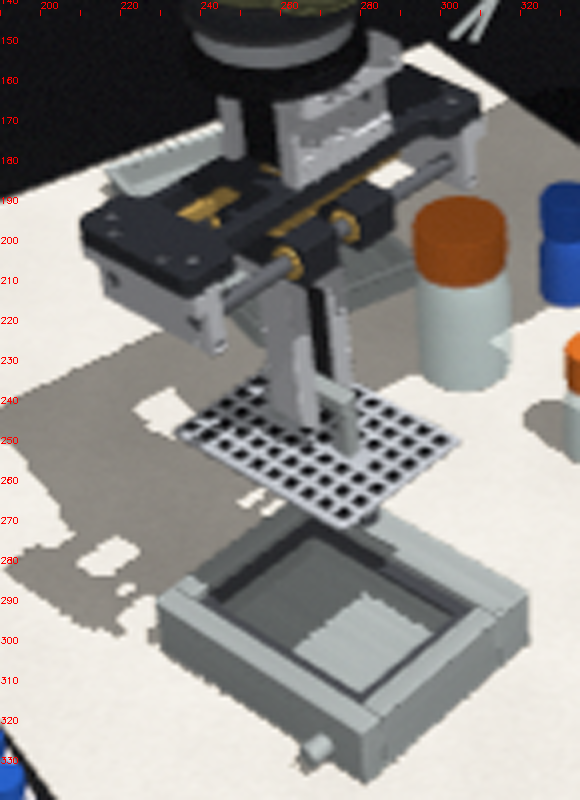

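View pics/t4.png

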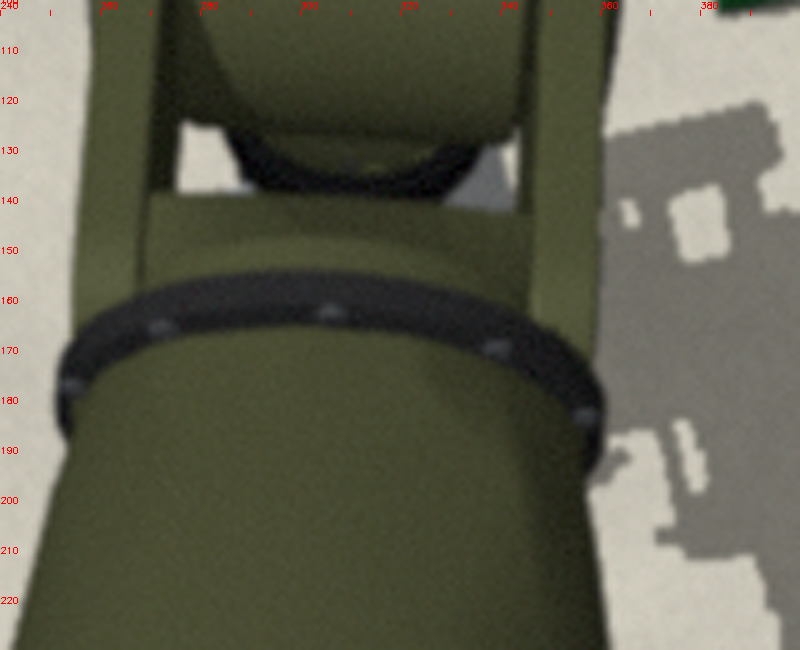

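```bash
python3 - <<'E'
from h import *
z=.1591-.016+.004
L,B,Rr=[ray('scene',u-.5,v-.5,z) for u,v in((232.5,249),(276,272),(304.7,249.5))]
print(L,B,Rr,(L+Rr)/2,np.linalg.norm(L-B),np.linalg.norm(B-Rr),np.degrees(np.arctan2(*(L-B)[:2][::-1])))
go((.4851,-.3852,.16,-2.5),(.4851,-.3852,.06,-2.5),(.4851,-.3852,.021,-2.5))
E
```

```text
[ 0.70144153 -0.03967409  0.1471    ] [0.67167206 0.06361539 0.1471    ] [0.59590759 0.04375059 0.1471    ] [0.64867456 0.00203825 0.1471    ] 0.10749389797423421 0.07832537551685242 -73.92227903436695
t 9.7 p [0.6473 0.0026 0.1591] jaw 13.6 w 0.0097 F [ 0.8  0.  -3.5] j [ -3.  32.  73.  -0.  76. -16.]
(0.4851, -0.3852, 0.16, -2.5) -> [-338.9 -248.7    0.6] turn 16.1
(0.4851, -0.3852, 0.06, -2.5) -> [-338.7 -248.4  100.6] turn 16.1
(0.4851, -0.3852, 0.021, -2.5) -> [-338.6 -248.3  139.6] turn 16.1
```

Emit:
send_rows(linear=[[-4,-3,0],[-13,-10,0],[-28,-20,0],[-47,-34,0],[-68,-50,0],[-90,-66,0],[-112,-82,0],[-134,-98,0],[-156,-115,0],[-178,-131,0],[-200,-147,0],[-222,-163,0],[-244,-179,0],[-265,-195,0],[-285,-209,0],[-303,-222,0],[-318,-233,0],[-329,-241,0],[-336,-246,0],[-339,-248.5,0]], turn=[0,0.5,1,2,3,4,5,6,7,8,9,10,11,12,13,14,15,15.7,16.1,16.1])

```text
clock: 11.37
position: [0.4846, -0.3863, 0.1605]
orientation: [[0.045, 0.999, -0.003], [0.999, -0.045, -0.003], [-0.003, -0.003, -1.0]]
contact_force: [0.2, 0.1, -1.8]
width: 0.0095
```

Emit:
send_rows(linear=[[0,0,1],[0,0,5],[0,0,14],[0,0,27],[0,0,42],[0,0,57],[0,0,70],[0,0,80],[0,0,87],[0,0,90],[0,0,90],[0,0,90]], turn=[0,0,0,0,0,0,0,0,0,0,0,0])

```text
clock: 12.37
position: [0.4846, -0.3867, 0.071]
orientation: [[0.045, 0.999, -0.002], [0.999, -0.045, -0.003], [-0.003, -0.002, -1.0]]
contact_force: [-0.5, -0.7, -1.5]
width: 0.01
```

```bash
python3 - <<'E'
from h import *
s=robot.get_image("scene")[:,:,::-1];t=robot.get_image("top")[:,:,::-1]
go((.4851,-.3852,.04,-2.5),(.4851,-.3852,.0205,-2.5))
crop("s",np.ascontiguousarray(s),180,120,310,240,5,"s5");crop("t",np.ascontiguousarray(t),420,205,560,300,5,"t5")
E
```

```text
t 12.47 p [ 0.4847 -0.3868  0.0713] jaw -2.6 w 0.0099 F [ 0.2 -0.4 -2.2] j [-42.  34.  82.  -0.  64. -39.]
(0.4851, -0.3852, 0.04, -2.5) -> [ 1.7  0.4 31.3] turn -0.1
(0.4851, -0.3852, 0.0205, -2.5) -> [ 1.8  0.4 50.8] turn -0.1
```

View pics/s5.png

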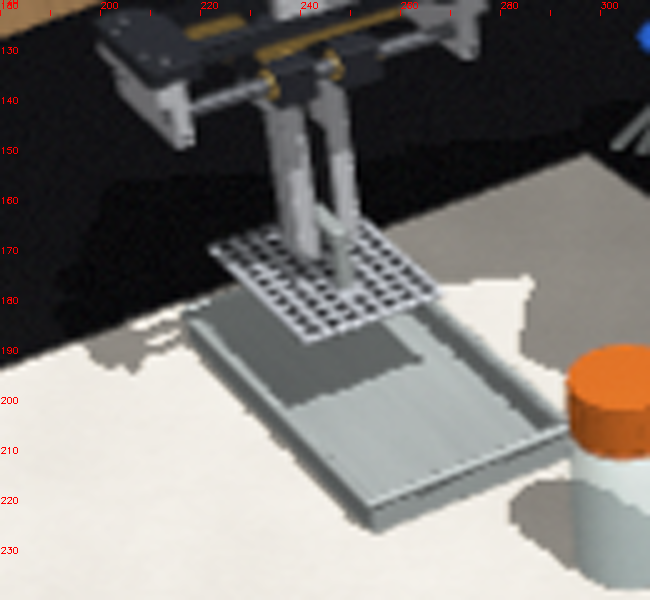

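View pics/t5.png

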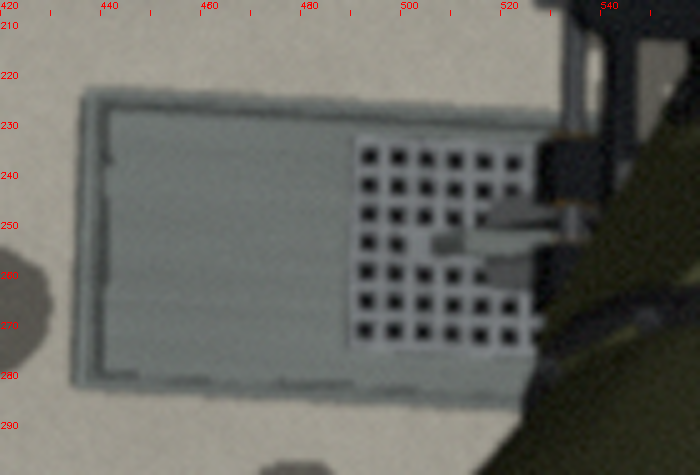

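```bash
python3 - <<'E'
from h import *
a=ray('top',491-.5,232-.5,.059);b=ray('top',489.5-.5,274.5-.5,.059); print(a,b,(a+b)/2,np.linalg.norm(a-b))
th=np.radians(-2.5);R=np.array([[np.cos(th),-np.sin(th)],[np.sin(th),np.cos(th)]]);c=np.array([.4868,-.3452])
for q in(a,b):print('tray frame',R.T@(q[:2]-c))
E
```

```text
[ 0.52784365 -0.33360019  0.059     ] [ 0.4486129  -0.32919381  0.059     ] [ 0.48822828 -0.331397    0.059     ] 0.07935318012087439
tray frame [0.04049861 0.01337907]
tray frame [-0.03884893  0.01432525]
```

Emit:
send_rows(linear=[[2,0,3],[4,0,10],[4,0,20],[4,0,30],[4,0,37],[4,0,42],[4,0,45],[4,0,47],[4,0,48.5],[4,0,49.5],[4,0,50.3],[4,0,50.8],[4,0,50.8]], turn=[0,0,0,0,0,0,0,0,0,0,0,0,0])

```text
clock: 13.55
position: [0.4848, -0.383, 0.0205]
orientation: [[0.045, 0.999, -0.002], [0.999, -0.045, -0.004], [-0.004, -0.001, -1.0]]
contact_force: [-0.1, -0.2, -2.1]
width: 0.01
```

```bash
python3 - <<'E'
from h import *
s=robot.get_image("scene")[:,:,::-1]
go((.4848,-.3828,.0195,-2.5))
crop("s",np.ascontiguousarray(s),180,120,310,240,5,"s6")
E
```

```text
t 13.6 p [ 0.4848 -0.383   0.0206] jaw -2.6 w 0.0098 F [ 0.4 -0.7 -2.6] j [-42.  37.  84.  -0.  58. -39.]
(0.4848, -0.3828, 0.0195, -2.5) -> [ 0.2 -0.   1.1] turn -0.1
```

View pics/s6.png

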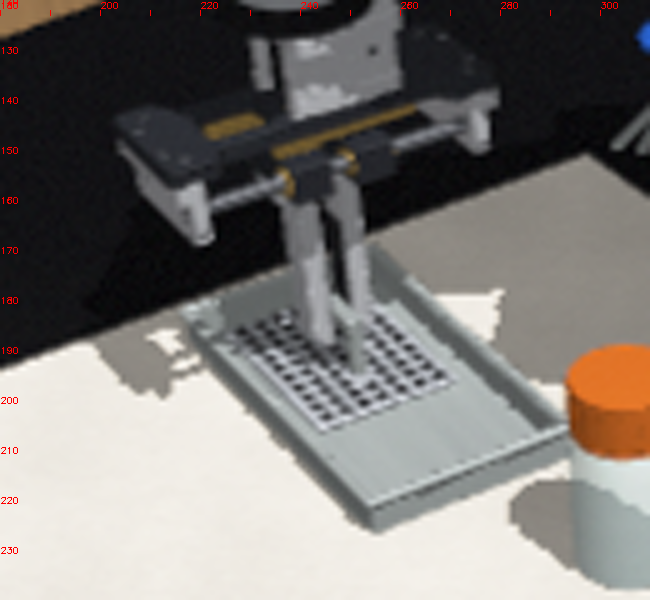

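The plate lies within the tray walls (near corner at (244,206)). The force still shows its full weight, so it is hanging just above the floor. I'll ease it down to contact.

Emit:
send_rows(linear=[[0,0,0.3],[0,0,0.6],[0,0,0.9],[0,0,1.2],[0,0,1.4],[0,0,1.4]], turn=[0,0,0,0,0,0])

```text
clock: 14.1
position: [0.4849, -0.3831, 0.02]
orientation: [[0.045, 0.999, -0.001], [0.999, -0.045, -0.004], [-0.004, -0.001, -1.0]]
contact_force: [-3.1, 2.2, 6.0]
width: 0.0096
```

Emit:
send_rows(linear=[[0,0,-0.5],[0,0,-0.5],[0,0,-0.5],[0,0,-0.5],[0,0,-2],[0,0,-8],[0,0,-20],[0,0,-36],[0,0,-54],[0,0,-74],[0,0,-94],[0,0,-110],[0,0,-118],[0,0,-120]], turn=[0,0,0,0,0,0,0,0,0,0,0,0,0,0], claw=0.4)

```text
clock: 15.27
position: [0.4855, -0.383, 0.1423]
orientation: [[0.045, 0.999, 0.001], [0.999, -0.045, -0.006], [-0.006, 0.001, -1.0]]
contact_force: [-0.2, 0.6, -0.3]
width: 0.0283
```

```bash
python3 - <<'E'
from h import *
s=robot.get_image("scene")[:,:,::-1]
go((.445,-.046,.14,-90),(.445,-.046,.14,0),(.445,-.046,.045,-90))
crop("s",np.ascontiguousarray(s),180,120,310,240,5,"s7")
E
```

```text
t 15.32 p [ 0.4853 -0.3828  0.1412] jaw -2.6 w 0.0279 F [ 1.   0.2 -0.2] j [-42.  29.  80.  -0.  71. -39.]
(0.445, -0.046, 0.14, -90) -> [334.6 -55.5  -0.5] turn 87.4
(0.445, -0.046, 0.14, 0) -> [334.6 -55.5  -0.5] turn -2.6
(0.445, -0.046, 0.045, -90) -> [335.1 -55.5  94.5] turn 87.4
```

View pics/s7.png

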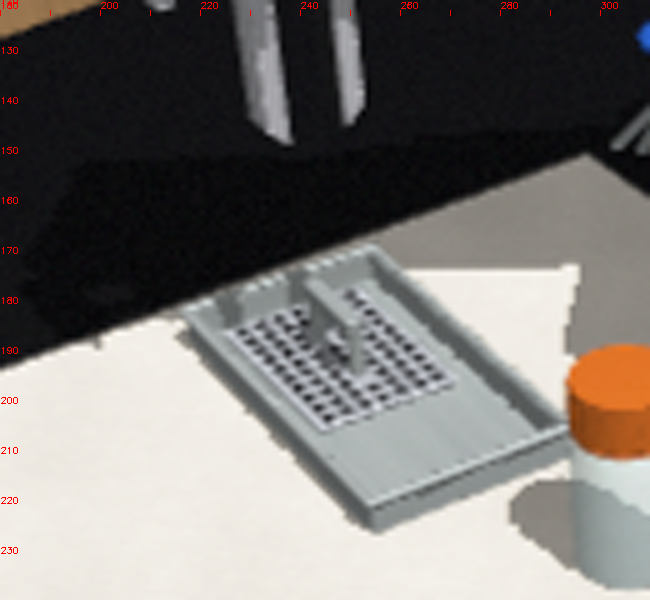

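The plate lies flat in the tray, with its corners at (224,185), (244,206) and (270,196). Next, the small bottle.

Emit:
send_rows(linear=[[4,-1,0],[14,-2,0],[30,-5,0],[50,-8,0],[72,-12,0],[95,-15,0],[118,-19,0],[141,-23,0],[164,-27,0],[187,-30,0],[210,-34,0],[233,-38,0],[256,-42,0],[278,-45,0],[298,-48,0],[314,-51,0],[326,-53,0],[333,-54,0],[335.5,-54.5,0],[335.5,-54.5,0]], turn=[0,0,0,0,-1,-1,-2,-2,-2.6,-2.6,-2.6,-2.6,-2.6,-2.6,-2.6,-2.6,-2.6,-2.6,-2.6,-2.6], claw=-0.05, newtons=15)

```text
clock: 16.98
position: [0.4457, -0.0447, 0.1392]
orientation: [[-0.001, 1.0, -0.001], [1.0, 0.001, -0.005], [-0.005, -0.001, -1.0]]
contact_force: [0.3, 0.2, 0.0]
width: 0.049
```

```bash
python3 - <<'E'
from h import *
s=robot.get_image("scene")[:,:,::-1]
go((.446,-.045,.1,0),(.446,-.045,.046,0))
print(proj('scene',robot.observe()['position']))
crop("s",np.ascontiguousarray(s),280,130,420,290,5,"s8")
E
```

```text
t 17.03 p [ 0.4459 -0.0452  0.1393] jaw 0.0 w 0.0491 F [ 0.2 -1.  -0.4] j [-10.   8. 107.  -0.  64. -10.]
(0.446, -0.045, 0.1, 0) -> [ 0.4  0.1 39.3] turn 0.0
(0.446, -0.045, 0.046, 0) -> [ 0.7  0.2 93.3] turn 0.0
[338.48719245 202.50839594]
```

View pics/s8.png

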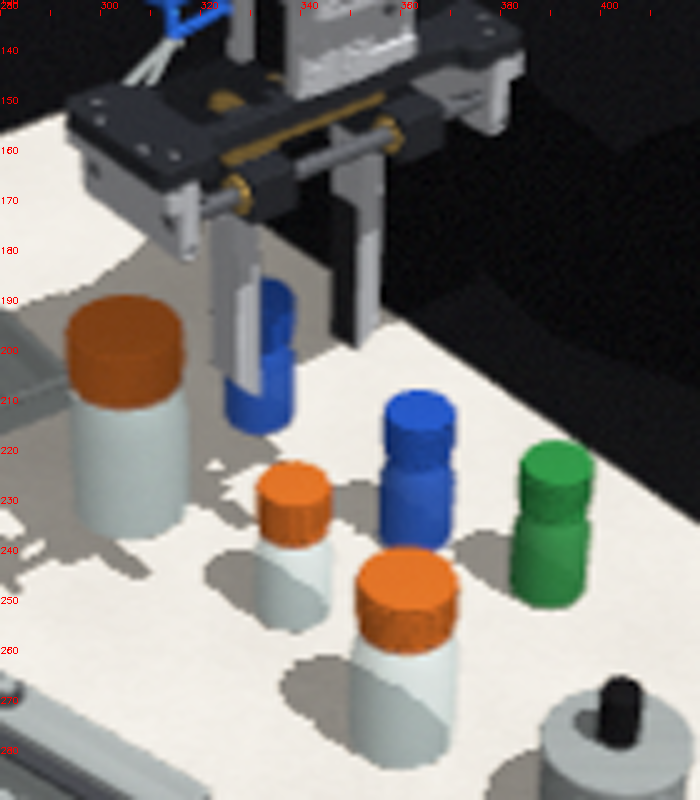

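```bash
python3 - <<'E'
from h import *
for X in((.446,-.045),(.459,-.152),(.46,.049)): print(proj('scene',(*X,.063)),proj('scene',(*X,0)),proj('top',(*X,.07)))
E
```

```text
[338.39637695 231.24676729] [338.31201844 253.18006162] [336.31700303 274.80943631]
[305.45750771 210.87940971] [306.42401109 232.39842928] [394.87743873 267.87017283]
[360.98822185 255.82185741] [360.10098961 278.15268487] [284.55381554 266.90794777]
```

Emit:
send_rows(linear=[[0,0,4],[0,0,14],[0,0,30],[0,0,47],[0,0,63],[0,0,77],[0,0,87],[0,0,92],[0,0,93],[0,0,93]], turn=[0,0,0,0,0,0,0,0,0,0])

```text
clock: 17.87
position: [0.4459, -0.0458, 0.0462]
orientation: [[-0.0, 1.0, -0.001], [1.0, 0.0, -0.005], [-0.005, -0.001, -1.0]]
contact_force: [-0.3, 0.2, 0.6]
width: 0.0493
```

Emit:
send_rows(linear=[[0,0,0],[0,0,0],[0,0,0],[0,0,0],[0,0,0],[0,0,0],[0,0,0],[0,0,0]], turn=[0,0,0,0,0,0,0,0], claw=1, newtons=15)

```text
clock: 18.53
position: [0.4462, -0.0459, 0.0466]
orientation: [[-0.0, 1.0, 0.0], [1.0, 0.0, -0.005], [-0.005, 0.0, -1.0]]
contact_force: [-0.2, -0.7, 5.4]
width: 0.0324
```

Emit:
send_rows(linear=[[0,0,-2],[0,0,-7],[0,0,-15],[0,0,-28],[0,0,-44],[0,0,-62],[0,0,-80],[0,0,-96],[0,0,-109],[0,0,-117],[0,0,-120],[0,0,-120]], turn=[0,0,0,0,0,0,0,0,0,0,0,0])

```text
clock: 19.53
position: [0.4462, -0.0452, 0.167]
orientation: [[-0.0, 1.0, 0.001], [1.0, 0.0, -0.005], [-0.005, 0.001, -1.0]]
contact_force: [0.4, -0.5, -1.3]
width: 0.0324
```

```bash
python3 - <<'E'
from h import *
s=robot.get_image("scene")[:,:,::-1]
th=np.radians(-2.5);R=np.array([[np.cos(th),-np.sin(th)],[np.sin(th),np.cos(th)]]);c=np.array([.4868,-.3452])
q=c+R@np.array([0,.062]); print(q)
go((*q,.165,-2.5),(*q,.05,-2.5))
crop("s",np.ascontiguousarray(s),280,130,420,290,5,"s9")
E
```

```text
[ 0.4895044  -0.28325901]
t 19.58 p [ 0.446  -0.0452  0.1663] jaw 0.0 w 0.033 F [ 0.8 -1.  -0.3] j [-10.   6. 106.  -0.  68. -10.]
(np.float64(0.48950440201665085), np.float64(-0.2832590102619248), 0.165, -2.5) -> [-238.1   43.5    2.6] turn 2.5
(np.float64(0.48950440201665085), np.float64(-0.2832590102619248), 0.05, -2.5) -> [-237.5   43.5  117.6] turn 2.5
```

View pics/s9.png

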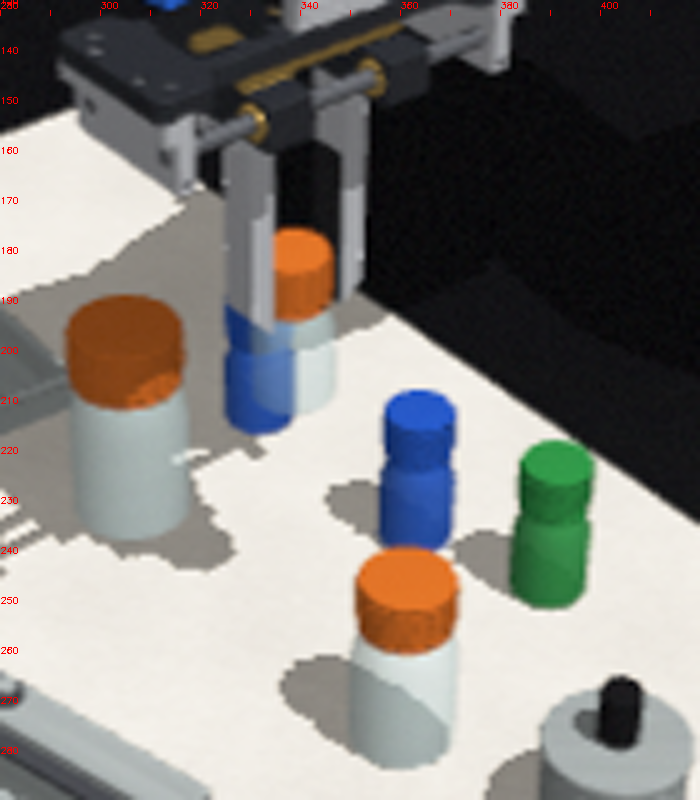

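The small bottle is held upright. I'll carry it over the tray and raise it 30 mm first, because the path crosses the large bottle.

Emit:
send_rows(linear=[[-2,0,-4],[-8,1,-12],[-18,3,-22],[-32,6,-29],[-48,9,-32],[-65,12,-32],[-82,15,-32],[-99,18,-32],[-116,21,-32],[-133,24,-32],[-150,27,-32],[-167,31,-32],[-184,34,-32],[-200,37,-32],[-214,39,-31],[-225,41,-28],[-233,43,-22],[-237,43.5,-14],[-238,43.5,-5],[-238,43.5,5]], turn=[0,0,0,0,0.5,0.5,1,1,1.5,1.5,2,2,2.5,2.5,2.5,2.5,2.5,2.5,2.5,2.5])

```text
clock: 21.25
position: [0.4894, -0.283, 0.1614]
orientation: [[0.043, 0.999, -0.001], [0.999, -0.043, -0.005], [-0.005, -0.0, -1.0]]
contact_force: [1.0, 0.8, -1.1]
width: 0.0327
```

Emit:
send_rows(linear=[[0,0,8],[0,0,20],[0,0,34],[0,0,48],[0,0,60],[0,0,68],[0,0,73],[0,0,75],[0,0,75],[0,0,75]], turn=[0,0,0,0,0,0,0,0,0,0])

```text
clock: 22.08
position: [0.4896, -0.2835, 0.0869]
orientation: [[0.043, 0.999, 0.0], [0.999, -0.043, -0.005], [-0.005, 0.0, -1.0]]
contact_force: [-0.4, 0.6, -0.4]
width: 0.0329
```

```bash
python3 - <<'E'
from h import *
s=robot.get_image("scene")[:,:,::-1];t=robot.get_image("top")[:,:,::-1]
q=(.4895,-.2833)
go((*q,.0515,-2.5),(*q,.0506,-2.5))
crop("s",np.ascontiguousarray(s),200,120,330,240,5,"s10");crop("t",np.ascontiguousarray(t),420,205,560,300,5,"t10")
E
```

```text
t 22.18 p [ 0.4896 -0.2836  0.0871] jaw -2.5 w 0.0326 F [-0.5 -0.1 -0.3] j [-34.  26.  92.  -0.  62. -31.]
(0.4895, -0.2833, 0.0515, -2.5) -> [ 0.5 -0.2 35.6] turn 0.0
(0.4895, -0.2833, 0.0506, -2.5) -> [ 0.5 -0.2 36.5] turn 0.0
```

View pics/s10.png

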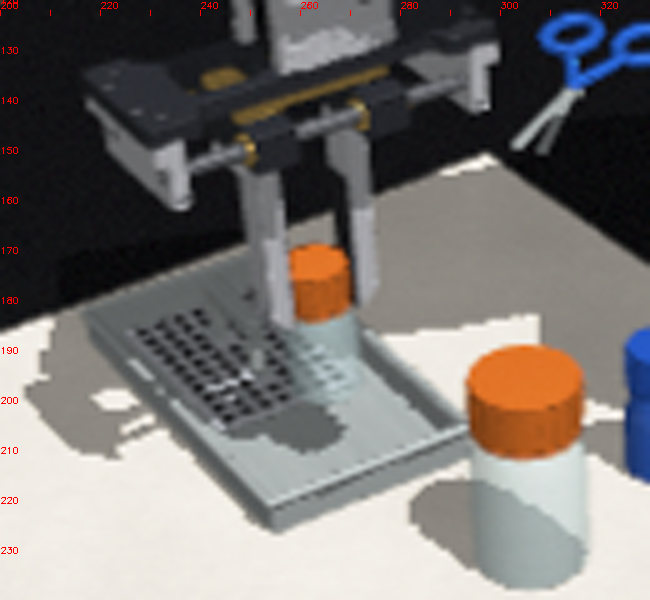

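View pics/t10.png

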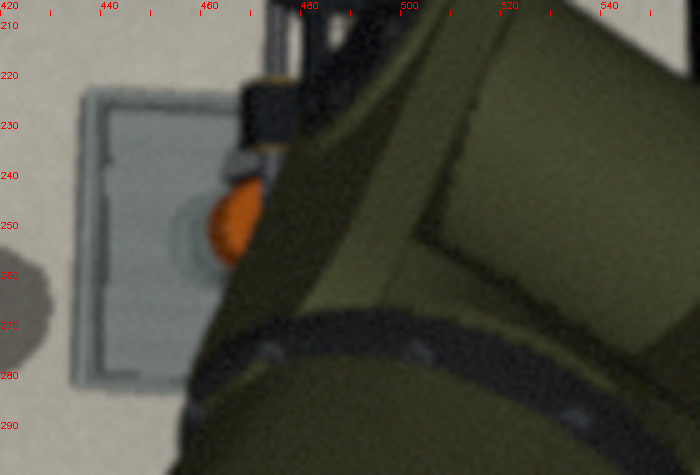

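Emit:
send_rows(linear=[[0,0,4],[0,0,12],[0,0,21],[0,0,28],[0,0,32],[0,0,34],[0,0,35],[0,0,35.6],[0,0,36.2],[0,0,36.7],[0,0,37],[0,0,37]], turn=[0,0,0,0,0,0,0,0,0,0,0,0])

```text
clock: 23.18
position: [0.4898, -0.284, 0.0506]
orientation: [[0.043, 0.999, 0.001], [0.999, -0.043, -0.006], [-0.006, 0.001, -1.0]]
contact_force: [-1.8, 0.3, 5.0]
width: 0.0331
```

Contact on the floor: Fz is 5 N, against −0.4 N while hanging. I'll release it and rise.

Emit:
send_rows(linear=[[0,0,-0.4],[0,0,-0.4],[0,0,-0.4],[0,0,-0.4],[0,0,-0.4],[0,0,-3],[0,0,-10],[0,0,-24],[0,0,-42],[0,0,-62],[0,0,-80],[0,0,-93],[0,0,-99],[0,0,-100]], turn=[0,0,0,0,0,0,0,0,0,0,0,0,0,0], claw=-0.1)

```text
clock: 24.35
position: [0.4901, -0.2836, 0.1521]
orientation: [[0.043, 0.999, 0.003], [0.999, -0.043, -0.007], [-0.007, 0.003, -1.0]]
contact_force: [1.1, 0.2, -0.4]
width: 0.0518
```

```bash
python3 - <<'E'
from h import *
s=robot.get_image("scene")[:,:,::-1]
go((.459,-.151,.15,-90),(.459,-.151,.15,90),(.459,-.151,.15,0),(.459,-.151,.076,0))
crop("s",np.ascontiguousarray(s),200,120,330,240,5,"s11")
E
```

```text
t 24.4 p [ 0.4898 -0.2835  0.1511] jaw -2.5 w 0.0517 F [ 0.2 -0.   0.2] j [-34.  22.  88.  -0.  69. -31.]
(0.459, -0.151, 0.15, -90) -> [131.  -36.5   0.2] turn 87.5
(0.459, -0.151, 0.15, 90) -> [131.  -36.5   0.2] turn 87.5
(0.459, -0.151, 0.15, 0) -> [131.  -36.5   0.2] turn -2.5
(0.459, -0.151, 0.076, 0) -> [131.5 -36.7  74.2] turn -2.5
```

View pics/s11.png

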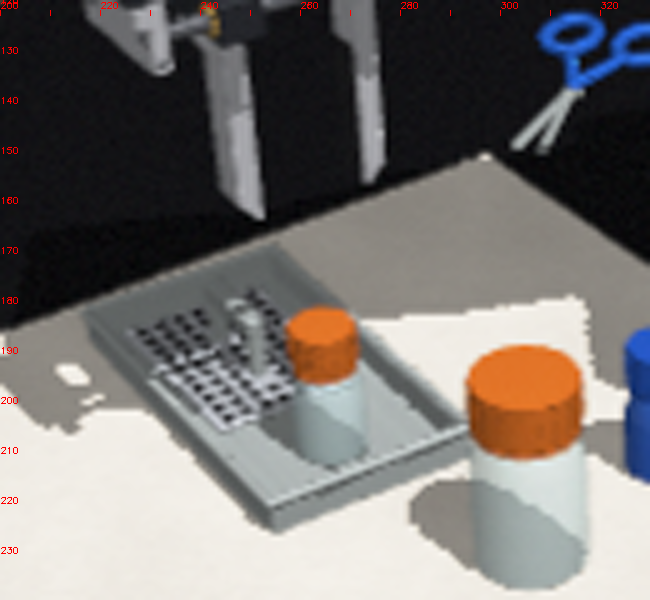

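The small bottle stands upright in the tray, with its cap at (263,188) and base at (267,211), and clear of the plate. On to the large bottle.

Emit:
send_rows(linear=[[4,-1,0],[13,-4,0],[27,-7,0],[44,-12,0],[62,-17,0],[80,-22,0],[97,-27,0],[112,-31,0],[123,-34,0],[129,-36,0],[131,-36.5,2],[131,-36.5,8],[131,-36.5,18],[131,-36.5,26],[131,-36.5,30],[131,-36.5,30]], turn=[0,0,-0.5,-1,-1.5,-2,-2.5,-2.5,-2.5,-2.5,-2.5,-2.5,-2.5,-2.5,-2.5,-2.5], claw=-0.65)

```text
clock: 25.73
position: [0.4585, -0.1513, 0.1187]
orientation: [[0.0, 1.0, -0.0], [1.0, -0.0, -0.006], [-0.006, -0.0, -1.0]]
contact_force: [0.3, 0.3, 0.6]
width: 0.0774
```

```bash
python3 - <<'E'
from h import *
s=robot.get_image("scene")[:,:,::-1]
go((.459,-.151,.076,0))
p=robot.observe()['position'];print(proj('scene',p))
for X in((.459,-.152),(.462,-.148)):print([proj('scene',(*X,z)) for z in(.105,.092,0)])
crop("s",np.ascontiguousarray(s),250,110,380,250,5,"s12")
E
```

```text
t 25.78 p [ 0.4588 -0.1513  0.1195] jaw -0.0 w 0.0773 F [-0.3 -0.6  0.8] j [-22.  14. 103.  -0.  62. -22.]
(0.459, -0.151, 0.076, 0) -> [ 0.6  0.1 43.5] turn -0.0
[304.76360745 190.45542132]
[array([304.77713571, 195.73105263]), array([304.99095763, 200.49175829]), array([306.42401109, 232.39842928])]
[array([304.70810926, 196.97728139]), array([304.92310427, 201.74490441]), array([306.36376943, 233.69238311])]
```

View pics/s12.png

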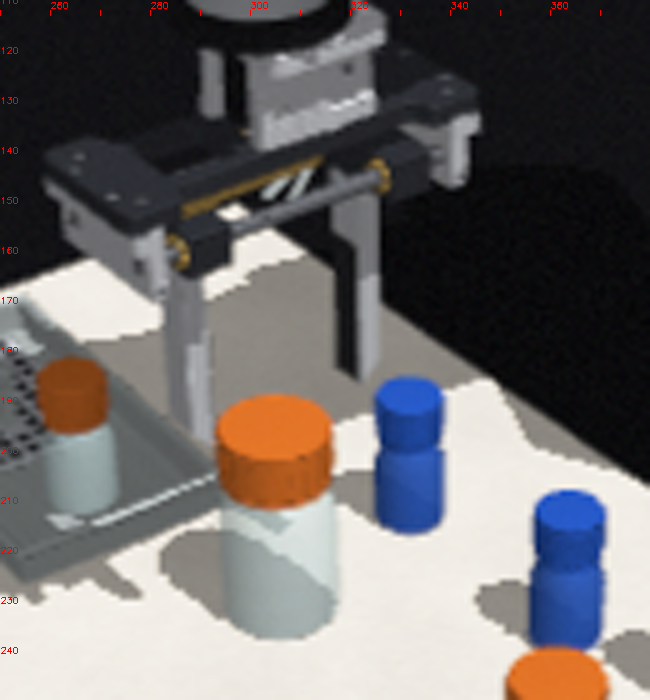

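The cap spans columns 293–316 with its top centre near (304.5,196), against a projected (304.8,195.7). That lines up, so I'll grasp.

Emit:
send_rows(linear=[[0,0,3],[0,0,10],[0,0,20],[0,0,30],[0,0,38],[0,0,42],[0,0,43],[0,0,43]], turn=[0,0,0,0,0,0,0,0])

```text
clock: 26.45
position: [0.4588, -0.1516, 0.0762]
orientation: [[0.0, 1.0, -0.0], [1.0, -0.0, -0.006], [-0.006, -0.0, -1.0]]
contact_force: [-0.5, 0.3, 0.6]
width: 0.0774
```

Emit:
send_rows(linear=[[0,0,0],[0,0,0],[0,0,0],[0,0,0],[0,0,0],[0,0,0],[0,0,0],[0,0,0]], turn=[0,0,0,0,0,0,0,0], claw=1, newtons=20)

```text
clock: 27.12
position: [0.4589, -0.1516, 0.0764]
orientation: [[0.0, 1.0, 0.0], [1.0, -0.0, -0.006], [-0.006, 0.0, -1.0]]
contact_force: [-0.5, -0.4, 3.1]
width: 0.0525
```

Emit:
send_rows(linear=[[0,0,-2],[0,0,-7],[0,0,-15],[0,0,-28],[0,0,-44],[0,0,-62],[0,0,-80],[0,0,-98],[0,0,-115],[0,0,-130],[0,0,-140],[0,0,-144],[0,0,-145],[0,0,-145]], turn=[0,0,0,0,0,0,0,0,0,0,0,0,0,0])

```text
clock: 28.28
position: [0.4587, -0.1507, 0.221]
orientation: [[0.0, 1.0, -0.0], [1.0, -0.0, -0.006], [-0.006, -0.0, -1.0]]
contact_force: [0.0, 0.3, -2.2]
width: 0.0522
```

```bash
python3 - <<'E'
from h import *
s=robot.get_image("scene")[:,:,::-1]
go((.5137,.4071,.22,6.1),(.5137,.4071,.22,-173.9),(.5137,.4071,.08,6.1))
crop("s",np.ascontiguousarray(s),250,60,380,250,4,"s13")
E
```

```text
t 28.33 p [ 0.4586 -0.1507  0.2207] jaw -0.0 w 0.0528 F [ 0.3  0.  -1.5] j [-22.   8.  97.  -0.  76. -22.]
(0.5137, 0.4071, 0.22, 6.1) -> [557.8  55.   -2.5] turn -6.1
(0.5137, 0.4071, 0.22, -173.9) -> [557.8  55.   -2.5] turn -6.1
(0.5137, 0.4071, 0.08, 6.1) -> [558.6  55.1 137.5] turn -6.1
```

View pics/s13.png

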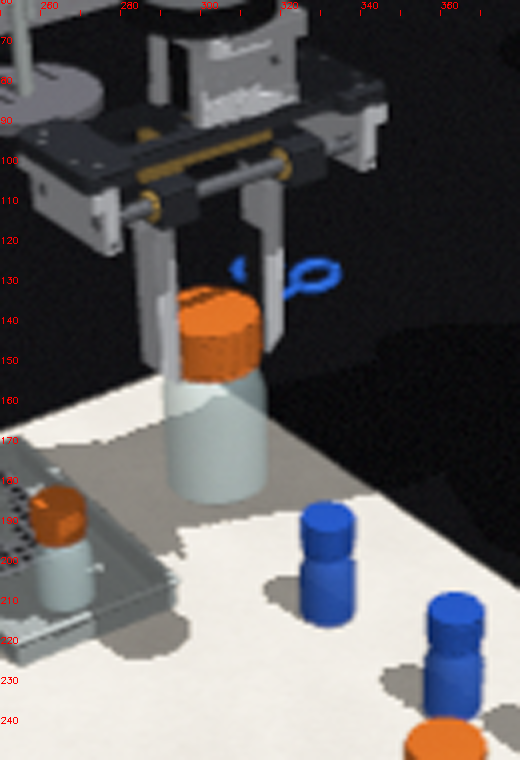

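Emit:
send_rows(linear=[[3,0,0],[10,1,0],[22,2,0],[38,4,0],[57,6,0],[79,8,0],[103,10,0],[128,13,0],[153,15,0],[178,18,0],[203,20,0],[228,23,0],[253,25,0],[278,28,0],[303,30,0],[328,32,0],[353,35,0],[378,37,0],[403,40,0],[428,42,0]], turn=[0,0,0,-0.5,-0.5,-1,-1,-1.5,-1.5,-2,-2,-2.5,-3,-3.5,-4,-4.5,-5,-5.5,-6.1,-6.1])

```text
clock: 30.0
position: [0.4999, 0.2796, 0.2179]
orientation: [[-0.107, 0.994, -0.001], [0.994, 0.107, -0.006], [-0.006, -0.002, -1.0]]
contact_force: [0.7, -1.0, -1.8]
width: 0.0526
```

```bash
python3 - <<'E'
from h import *
go((.5137,.4071,.22,6.1),(.5137,.4071,.08,6.1))
E
```

```text
t 30.0 p [0.4999 0.2796 0.2179] jaw 6.2 w 0.0526 F [ 0.7 -1.  -1.8] j [26. 20. 82. -0. 78. 20.]
(0.5137, 0.4071, 0.22, 6.1) -> [125.3  27.4  -2.8] turn 0.1
(0.5137, 0.4071, 0.08, 6.1) -> [126.   27.7 137.2] turn 0.1
```

Emit:
send_rows(linear=[[18,4,0],[37,8,0],[56,12,0],[74,16,0],[90,20,1],[104,23,4],[114,25,10],[121,27,19],[125,27.5,30],[125.6,27.5,42],[125.6,27.5,54],[125.6,27.5,64],[125.6,27.5,71],[125.6,27.5,75],[125.6,27.5,76],[125.6,27.5,76]], turn=[0,0,0,0,0,0,0,0,0,0,0,0,0,0,0,0])

```text
clock: 31.33
position: [0.5138, 0.4068, 0.1413]
orientation: [[-0.107, 0.994, -0.001], [0.994, 0.107, -0.006], [-0.005, -0.002, -1.0]]
contact_force: [0.2, 0.4, -1.4]
width: 0.0523
```

```bash
python3 - <<'E'
from h import *
s=robot.get_image("scene")[:,:,::-1];t=robot.get_image("top")[:,:,::-1]
go((.5137,.4071,.0815,6.1))
crop("s",np.ascontiguousarray(s),380,270,540,440,5,"s14");crop("t",np.ascontiguousarray(t),50,190,200,290,5,"t14")
E
```

```text
t 31.43 p [0.5139 0.4071 0.1419] jaw 6.2 w 0.0528 F [-0.3  0.3 -1. ] j [35. 34. 72. -0. 74. 29.]
(0.5137, 0.4071, 0.0815, 6.1) -> [ 0.4 -0.1 60.4] turn 0.1
```

View pics/s14.png

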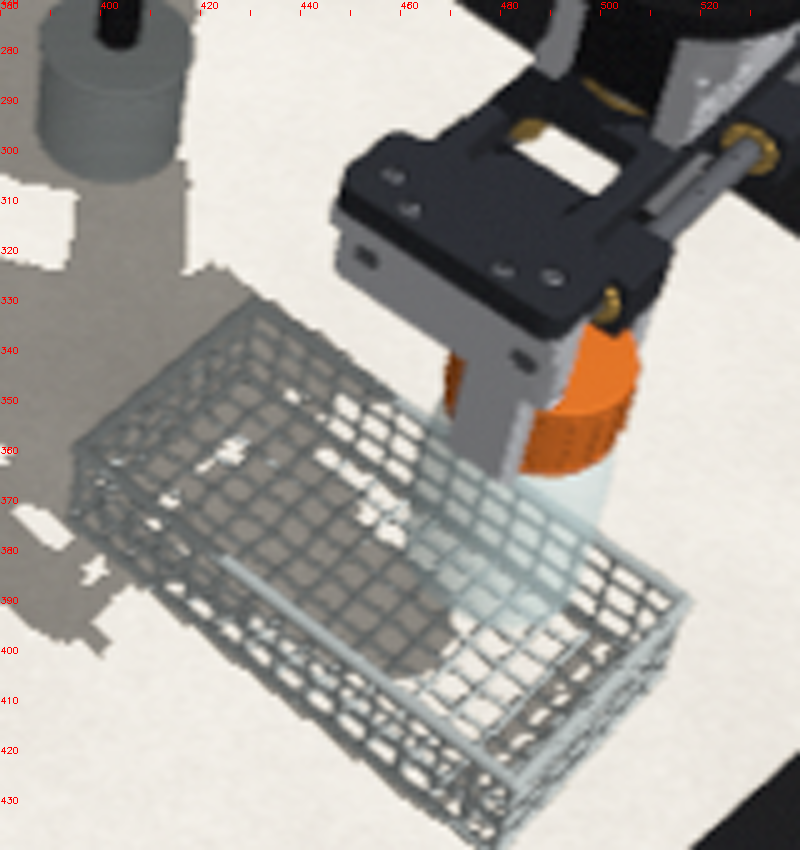

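View pics/t14.png

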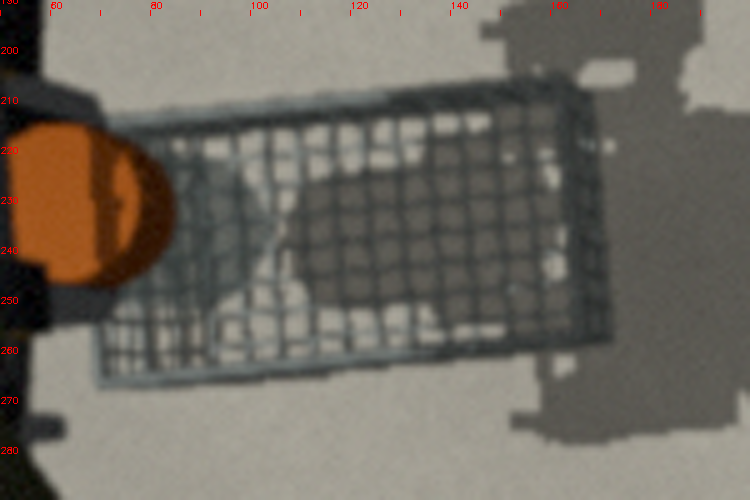

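```bash
python3 - <<'E'
from h import *
th=np.radians(6.1);R=np.array([[np.cos(th),-np.sin(th)],[np.sin(th),np.cos(th)]]);c=np.array([.5185,.3624])
e=ray('top',103.3,233.5,.068); print(e,'basket frame',R.T@(e[:2]-c),'expected tcp',R.T@(np.array([.5139,.4071])-c))
print('proj bottom centre top',proj('top',(.5139,.4071,.066)),proj('scene',(.5139,.4071,.066)))
E
```

```text
[0.51914702 0.37630639 0.068     ] basket frame [0.00212111 0.01375889] expected tcp [0.00017605 0.04493572]
proj bottom centre top [ 86.38140568 236.39816601] [479.20829827 383.36492363]
```

The bottle is centred over the +y half of the basket, with its glass edge at (103,233) in the top view. I'll lower it.

Emit:
send_rows(linear=[[0,0,3],[0,0,10],[0,0,20],[0,0,31],[0,0,41],[0,0,49],[0,0,54],[0,0,57],[0,0,58.5],[0,0,59.5],[0,0,60.5],[0,0,61.3],[0,0,62],[0,0,62]], turn=[0,0,0,0,0,0,0,0,0,0,0,0,0,0])

```text
clock: 32.6
position: [0.514, 0.4069, 0.0805]
orientation: [[-0.107, 0.994, 0.0], [0.994, 0.107, -0.005], [-0.005, -0.0, -1.0]]
contact_force: [-0.4, -0.9, 2.9]
width: 0.0525
```

Emit:
send_rows(linear=[[0,0,-0.3],[0,0,-0.3],[0,0,-0.3],[0,0,-0.3],[0,0,-0.3],[0,0,-3],[0,0,-10],[0,0,-22],[0,0,-38],[0,0,-54],[0,0,-68],[0,0,-76],[0,0,-80],[0,0,-80]], turn=[0,0,0,0,0,0,0,0,0,0,0,0,0,0], claw=-0.6)

```text
clock: 33.77
position: [0.5142, 0.4075, 0.1616]
orientation: [[-0.107, 0.994, 0.002], [0.994, 0.107, -0.004], [-0.004, 0.001, -1.0]]
contact_force: [1.1, -0.2, 0.6]
width: 0.0752
```

```bash
python3 - <<'E'
from h import *
s=robot.get_image("scene")[:,:,::-1]
go((.429,.141,.16,0),(.429,.141,.11,0),(.429,.141,.059,0))
crop("s",np.ascontiguousarray(s),380,270,540,440,5,"s15")
E
```

```text
t 33.82 p [0.514  0.4073 0.1606] jaw 6.2 w 0.0749 F [ 1.2 -0.4 -0.6] j [35. 33. 71. -0. 76. 29.]
(0.429, 0.141, 0.16, 0) -> [-255.6 -113.     1.7] turn 6.2
(0.429, 0.141, 0.11, 0) -> [-255.4 -113.    51.7] turn 6.2
(0.429, 0.141, 0.059, 0) -> [-255.2 -113.   102.7] turn 6.2
```

View pics/s15.png

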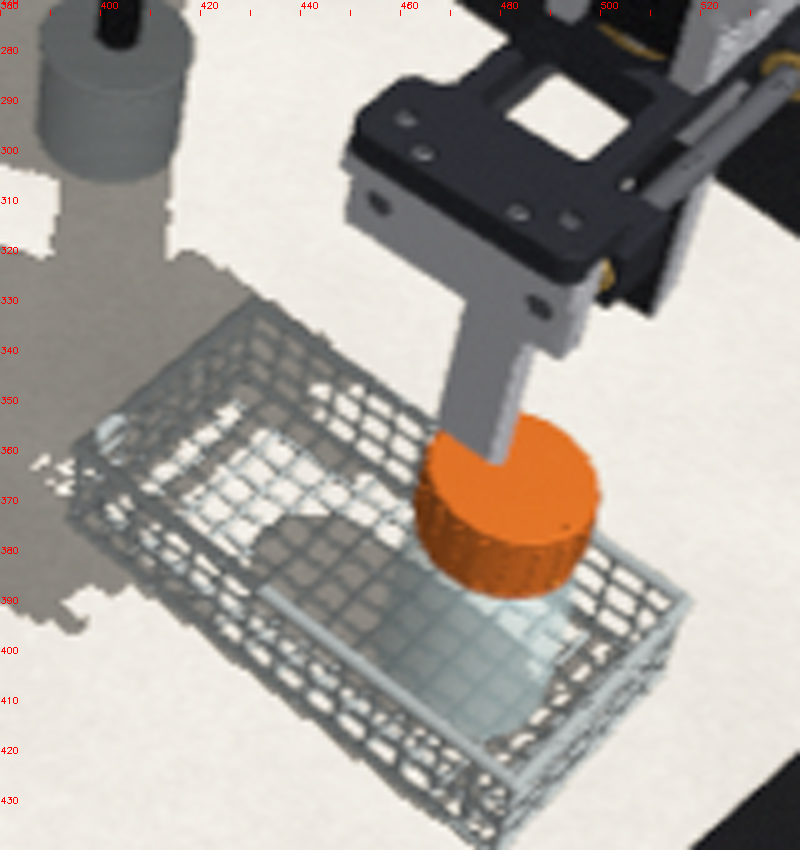

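The large bottle stands in the basket, cap at (482,373), inside the walls. Now the pot.

Emit:
send_rows(linear=[[-4,-2,0],[-14,-6,0],[-30,-13,0],[-50,-22,0],[-72,-32,0],[-95,-42,0],[-118,-52,0],[-141,-62,0],[-164,-72,0],[-187,-82,0],[-208,-92,0],[-226,-100,0],[-240,-106,0],[-249,-110,3],[-253,-111.5,10],[-254.2,-112,20],[-254.2,-112,32],[-254.2,-112,42],[-254.2,-112,48],[-254.2,-112,50]], turn=[0,0,0.5,1,1.5,2,2.5,3,3.5,4,4.5,5,5.5,6,6.2,6.2,6.2,6.2,6.2,6.2], claw=0.06)

```text
clock: 35.48
position: [0.4294, 0.1425, 0.1101]
orientation: [[0.0, 1.0, -0.002], [1.0, -0.0, -0.005], [-0.005, -0.002, -1.0]]
contact_force: [-0.3, -1.0, 0.4]
width: 0.044
```

```bash
python3 - <<'E'
from h import *
s=robot.get_image("scene")[:,:,::-1]
go((.430,.1425,.059,0))
print(proj('scene',(.43,.1425,.08)),proj('scene',(.43,.1425,.054)),proj('scene',(.43,.1425,0)))
crop("s",np.ascontiguousarray(s),350,180,480,310,5,"s16")
E
```

```text
t 35.53 p [0.4295 0.1425 0.1105] jaw -0.0 w 0.0444 F [0.4 0.  0.4] j [ 14.  11. 108.  -0.  61.  14.]
(0.43, 0.1425, 0.059, 0) -> [ 0.2  0.5 51.5] turn -0.0
[403.52838749 267.64833572] [402.46828114 277.36862172] [400.36932547 296.61428462]
```

View pics/s16.png

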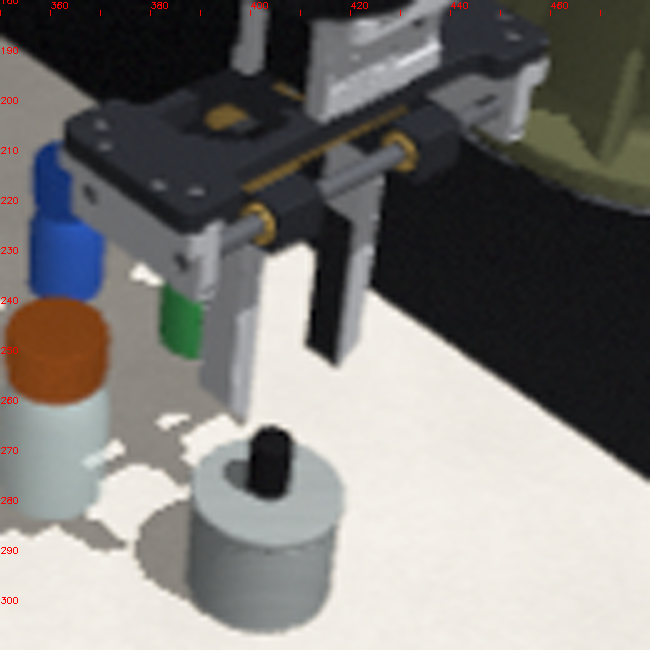

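The knob top is at (403.5,267), against a projected (403.5,267.6), so it is aligned. I'll descend and grip.

Emit:
send_rows(linear=[[0,0.5,3],[0,0.5,10],[0,0.5,20],[0,0.5,31],[0,0.5,41],[0,0.5,47],[0,0.5,50],[0,0.5,51],[0,0.5,51]], turn=[0,0,0,0,0,0,0,0,0])

```text
clock: 36.28
position: [0.43, 0.1423, 0.0595]
orientation: [[0.0, 1.0, -0.001], [1.0, -0.0, -0.005], [-0.005, -0.001, -1.0]]
contact_force: [0.4, 0.1, -0.3]
width: 0.0441
```

Emit:
send_rows(linear=[[0,0,0],[0,0,0],[0,0,0],[0,0,0],[0,0,0],[0,0,0],[0,0,0],[0,0,0]], turn=[0,0,0,0,0,0,0,0], claw=1, newtons=30)

```text
clock: 36.95
position: [0.4301, 0.1423, 0.0596]
orientation: [[0.0, 1.0, -0.001], [1.0, -0.0, -0.005], [-0.005, -0.001, -1.0]]
contact_force: [-1.4, 0.1, 2.6]
width: 0.0176
```

Emit:
send_rows(linear=[[0,0,-2],[0,0,-7],[0,0,-15],[0,0,-27],[0,0,-41],[0,0,-56],[0,0,-71],[0,0,-84],[0,0,-94],[0,0,-99],[0,0,-100],[0,0,-100]], turn=[0,0,0,0,0,0,0,0,0,0,0,0])

```text
clock: 37.95
position: [0.4301, 0.1428, 0.1595]
orientation: [[0.0, 1.0, -0.001], [1.0, -0.0, -0.005], [-0.005, -0.001, -1.0]]
contact_force: [-0.0, 0.0, -2.5]
width: 0.0174
```

```bash
python3 - <<'E'
from h import *
s=robot.get_image("scene")[:,:,::-1]
th=np.radians(6.1);R=np.array([[np.cos(th),-np.sin(th)],[np.sin(th),np.cos(th)]]);c=np.array([.5185,.3624])
q=c+R@np.array([0,-.047])
go((*q,.16,6.1),(*q,.064,6.1))
crop("s",np.ascontiguousarray(s),350,160,480,310,5,"s17")
E
```

```text
t 38.0 p [0.43   0.1427 0.1591] jaw -0.0 w 0.0172 F [-0.2  0.4 -2.6] j [ 14.   8. 105.  -0.  67.  14.]
(np.float64(0.523494411352803), np.float64(0.3156661166257394), 0.16, 6.1) -> [173.   93.5  -1.9] turn -6.1
(np.float64(0.523494411352803), np.float64(0.3156661166257394), 0.064, 6.1) -> [173.5  93.7  94.1] turn -6.1
```

View pics/s17.png

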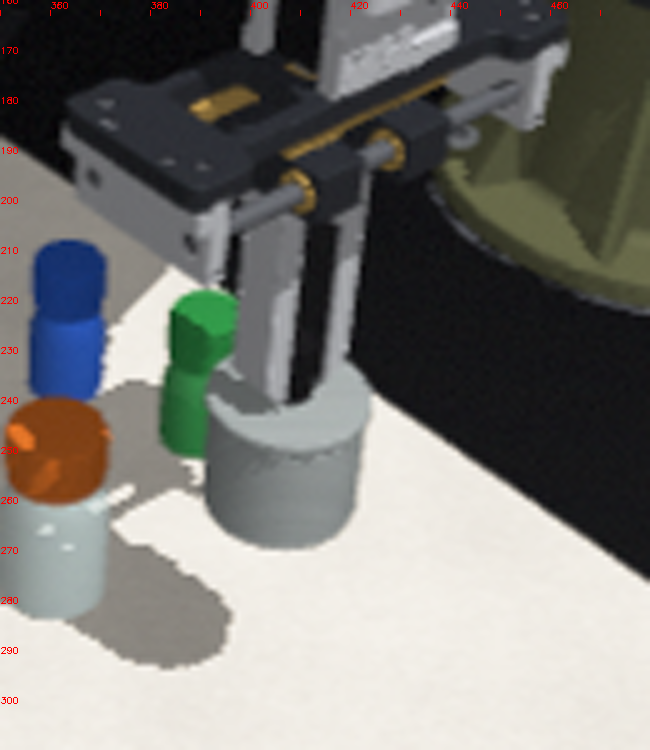

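Emit:
send_rows(linear=[[2,1,0],[7,4,0],[16,9,0],[28,15,0],[42,23,0],[58,31,0],[75,40,0],[92,50,0],[109,59,0],[125,68,0],[140,76,0],[153,83,0],[163,88,0],[169,91,2],[172,93,7],[173,93.6,15],[173,93.6,23],[173,93.6,29],[173,93.6,32],[173,93.6,32]], turn=[0,0,-0.5,-1,-1.5,-2,-2.5,-3,-3.5,-4,-4.5,-5,-5.5,-6.1,-6.1,-6.1,-6.1,-6.1,-6.1,-6.1])

```text
clock: 39.67
position: [0.5232, 0.315, 0.1251]
orientation: [[-0.106, 0.994, -0.003], [0.994, 0.106, -0.006], [-0.005, -0.004, -1.0]]
contact_force: [-0.7, 0.3, -1.9]
width: 0.0172
```

```bash
python3 - <<'E'
from h import *
s=robot.get_image("scene")[:,:,::-1];t=robot.get_image("top")[:,:,::-1]
go((.5235,.3157,.064,6.1))
crop("s",np.ascontiguousarray(s),380,270,540,440,5,"s18");crop("t",np.ascontiguousarray(t),50,190,200,290,5,"t18")
E
```

```text
t 39.77 p [0.5236 0.3154 0.1263] jaw 6.1 w 0.0171 F [-0.2  0.1 -1. ] j [28. 29. 81. -0. 70. 22.]
(0.5235, 0.3157, 0.064, 6.1) -> [ 0.6  0.1 62.3] turn -0.0
```

View pics/s18.png

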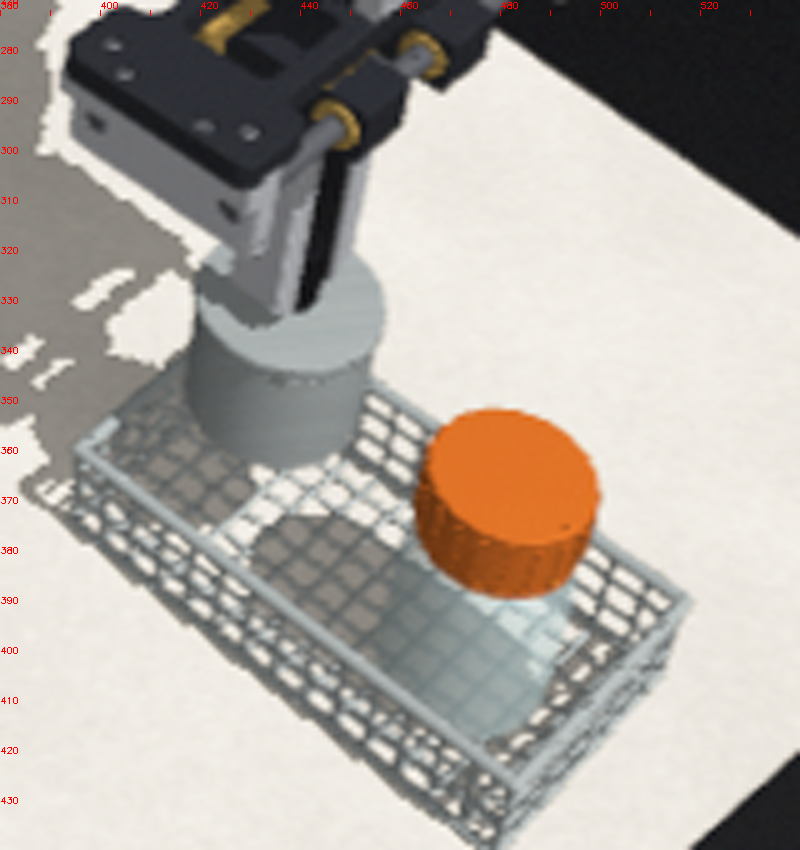

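View pics/t18.png

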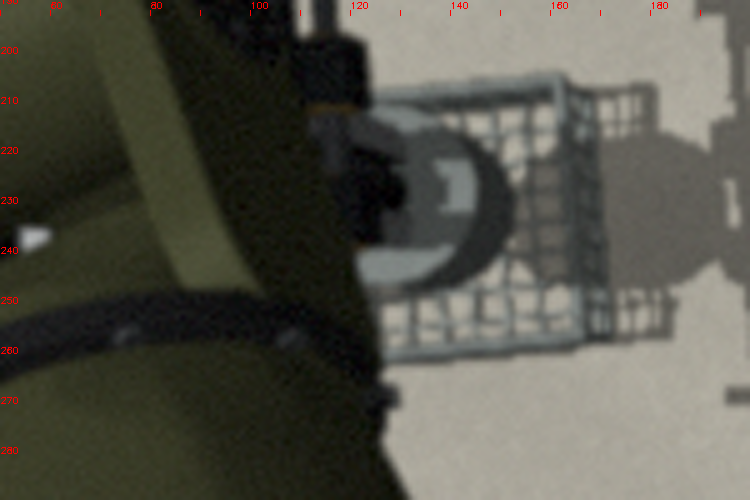

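The pot hangs over the free half of the basket (scene (437,340); top view right edge u≈151), well inside the rim. I'll lower it.

Emit:
send_rows(linear=[[0,0,3],[0,0,10],[0,0,20],[0,0,31],[0,0,42],[0,0,51],[0,0,56],[0,0,58.5],[0,0,60],[0,0,61],[0,0,62],[0,0,62.8],[0,0,63.5],[0,0,63.5]], turn=[0,0,0,0,0,0,0,0,0,0,0,0,0,0])

```text
clock: 40.93
position: [0.5237, 0.3153, 0.0637]
orientation: [[-0.106, 0.994, -0.001], [0.994, 0.106, -0.004], [-0.004, -0.001, -1.0]]
contact_force: [-2.5, -0.2, 4.1]
width: 0.0173
```

Emit:
send_rows(linear=[[0,0,-0.3],[0,0,-0.3],[0,0,-0.3],[0,0,-0.3],[0,0,-0.3],[0,0,-3],[0,0,-10],[0,0,-22],[0,0,-38],[0,0,-56],[0,0,-74],[0,0,-90],[0,0,-104],[0,0,-114],[0,0,-119],[0,0,-120]], turn=[0,0,0,0,0,0,0,0,0,0,0,0,0,0,0,0], claw=0.2)

```text
clock: 42.27
position: [0.524, 0.3159, 0.185]
orientation: [[-0.106, 0.994, 0.001], [0.994, 0.106, -0.004], [-0.004, 0.0, -1.0]]
contact_force: [-0.9, 0.0, -0.9]
width: 0.0376
```

Emit:
send_rows(linear=[[4,-4,-2],[14,-14,-4],[30,-30,-8],[50,-50,-12],[70,-70,-16],[90,-90,-18],[110,-110,-20],[130,-130,-20],[150,-150,-20],[170,-170,-20],[190,-190,-20],[205,-205,-20],[216,-216,-20],[220,-220,-20]], turn=[0,0,0,0,0,0,0,0,0,0,0,0,0,0])

```text
clock: 43.43
position: [0.2791, 0.5127, 0.2036]
orientation: [[-0.108, 0.994, -0.0], [0.994, 0.108, -0.004], [-0.004, -0.001, -1.0]]
contact_force: [-0.4, 0.8, -0.1]
width: 0.0378
```

```bash
python3 - <<'E'
from h import *
s=robot.get_image("scene")[:,:,::-1];t=robot.get_image("top")[:,:,::-1]
go()
cv2.imwrite("pics/s19.png",s);cv2.imwrite("pics/t19.png",t)
E
```

```text
t 43.53 p [0.2807 0.5119 0.2038] jaw 6.2 w 0.0378 F [ 0.1 -1.2  0.1] j [58. 22. 81. -0. 77. 52.]
```

View pics/s19.png

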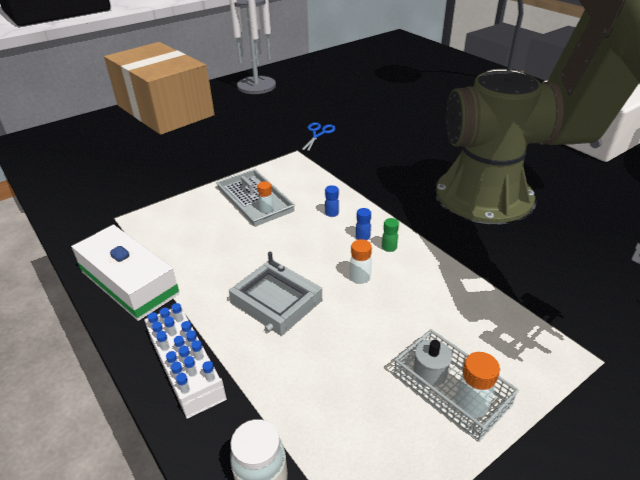

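View pics/t19.png

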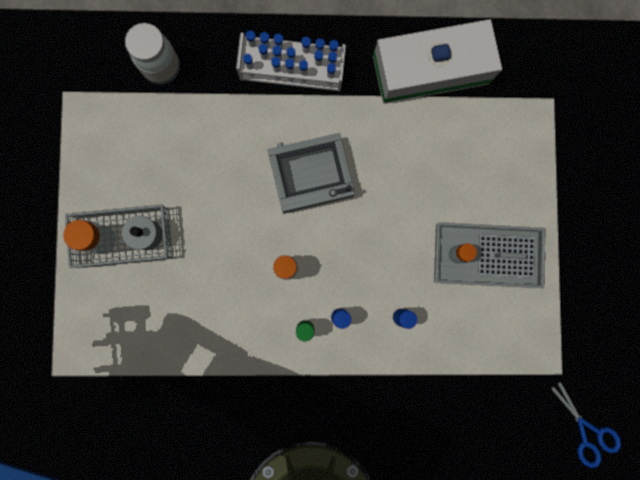

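The overview shows the plate flat and the small bottle standing in the tray. The pot and large bottle stand in the basket, and the middle bottle is still at (285,267). I'll take one last close look before handing in.

```bash
python3 - <<'E'
from h import *
t=cv2.imread("pics/t19.png");s=cv2.imread("pics/s19.png")
A=cv2.resize(t[215:295,425:555],None,fx=3,fy=3,interpolation=2);B=cv2.resize(t[198:275,55:185],None,fx=3,fy=3,interpolation=2)
C=cv2.resize(t[130:215,262:362],None,fx=3,fy=3,interpolation=2);D=cv2.resize(s[160:230,210:305],None,fx=4,fy=4,interpolation=2)
W=np.zeros((560,790,3),np.uint8)
for im,x,y in((A,0,0),(B,395,0),(C,0,245),(D,395,245)): W[y:y+im.shape[0],x:x+im.shape[1]]=im
cv2.imwrite("pics/fin.png",W)
a=ray('top',334,193,.045);b=ray('top',349.5,189.5,.069);print(a,b,np.degrees(np.arctan2(*(b-a)[:2][::-1])))
E
```

```text
[ 0.60043836 -0.04180261  0.045     ] [ 0.60300832 -0.06918542  0.069     ] -84.63831958194162
```

View pics/fin.png

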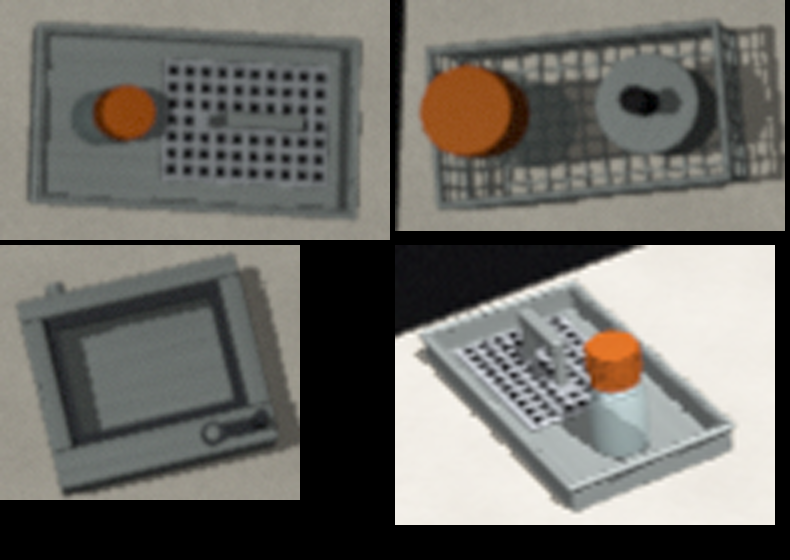

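The close-ups confirm it: the plate is flat in the tray clear of the small bottle, the pot and large bottle are inside the basket, and the tab lies along the rim. Handing in.

```bash
python3 -c "
from rig import robot
print(robot.job_done()); print(robot.observe()['clock'])"
```

```text
the job is handed in; nothing more can be done
None
the job is handed in; nothing more can be done
```

Both kits are made up and the job is handed in, at about 43.5 s on the robot's clock. In order, I:

1. Swung the tab aside.
2. Laid the plate flat on the tray floor.
3. Stood the small bottle beside it.
4. Stood the large bottle in the basket.
5. Stood the pot beside it.

I lowered each item until the force reading showed floor contact (about 3 to 6 N upward), then released it.

In the last pictures from both cameras, the plate is flat with the small bottle upright and clear of it. The large bottle and pot are upright inside the basket, and the middle bottle and look-alikes are where they started. The gripper was clear of everything. The tab lies along the rim at about 1.6 to 1.7 rad.

No check failed. The two cameras disagreed by up to about 7 mm on the bottle positions. I relied mainly on the top view, and the grasps and clearances held. Handing in reports no verdict.

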